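# Re-fuse the fuse box, shut its cover, turn the turnbuttons and test it

## Robot

A 6-joint arm with a two-finger parallel gripper is mounted at the origin on the work surface. World frame = base frame: x ahead of the robot, y to its left, z up, the work surface at z = 0. Lengths are in m, angles in degrees, forces in N, time in s.
With the tool pointing down it reaches from about 0.15 to 0.775 m from the base axis. Payload 6.1 kg.
Tool frame: the origin (TCP) lies midway between the tips of the shut fingers; the grasp point (between the pads) lies 19 mm behind it; z points along the fingers, y is the direction in which the jaws open and shut (so a half turn about z gives the same grasp; the last joint's range is limited). The gripper opens to 85 mm and grips with 20 to 120 N. Pads are 22 mm wide; open, the fingers measure 114 mm over their backs; the gripper's body (76 mm by 85 mm) begins 54 mm behind the grasp point. The pads swing forward as they close: fully open they stand 13 mm farther back than shut.
Start: joints at [71.963, 7.208, -2.269, 80.523, 0, 90], TCP at [0.163, 0.499, 0.231] pointing down, gripper open.
Joint ranges: [-155.77, 155.77], [-54.66, 111.73], [-72.52, 77.12], [-102.08, 115.82], [-83.92, 84.16], [-180, 180]. Speed limits (degrees/s): [136.94, 136.94, 172.46, 180, 180, 180].

## Interface

Orientations are given as a 3x3 rotation matrix whose columns are the frame's x, y, z axes.
In Python, from cell import manip gives the robot as it stands.
- The arm moves only by the tool servo_tool, never from a script. Its argument "rows" is a list that holds one entry, the list of rows, each a list of 7 numbers: the turn, a rotation vector about the tool's x, y, z in units of 6 degrees (1.0 is 6 degrees), then the shift along the tool's x, y, z in units of 30 mm (1.0 is 30 mm), then the closure in counts, from 0 (fully open) to 255 (shut). In form: [[[ax, ay, az, x, y, z, grip], ...]]. A call has 1 to 5 rows; each row is the pose to reach, as a shift and turn from the pose commanded when the call began, along the tool's axes at that moment; what a row does not reach only later rows make up. A row lasts 1/12 s, in which the tool goes at most 41.7 mm and 7.16 degrees, less where a joint would pass 70% of its speed; a pose out of reach is approached as far as the arm can. A call with a gripper value outside its range is refused whole. The fingers move at their own pace and stop on an object; "squeeze" is the grip in N (left out, the last holds). Time passes only in rows, so rows that repeat a pose let the fingers close. It gives the time, the measured TCP pose, the force and the opening at its end, in the units of the state.
- manip.read_state(): the state, without advancing time (a new reading comes with each control period).
- manip.grab_frame(name): name is "side" or "top"; returns the picture (480x640x3 uint8, red, green, blue); there is no depth.
- manip.camera_model(name): a dict with "mtx" (3x3 intrinsics, pixels), "extrinsics" (4x4, takes a point from world to camera coordinates). Camera axes: x right, y up, looking along -z (the intrinsics and any distortion apply to the point x, -y, -z); pixel columns grow to the right and rows downward; lengths in m; the calibration is good to about 2 mm. A picture is of the moment at which its call begins. camera_model takes no time and is no camera call.
- manip.close_job(): hands the job in, once; it reports no verdict.
The state is a dict: "time": time; "joint_positions": joint angles; "joint_vel": joint speeds; "joint_efforts": joint torques, N m; "position": TCP position; "orientation": TCP orientation; "wrist_force": force on the tool from outside, world axes, zero at the start; "wrist_torque": the same for the moment, N m; "opening": finger opening in m.
Only numpy, scipy, OpenCV 4.12 (cv2) and the standard library are available. Lean on these libraries where they do the work, as an engineer would, in place of code of your own. Each camera call takes 0.05 s, during which the arm holds its last target.

## Task

Re-fuse the red fuse box: lift out the spent carriers that stand in its bays now and put them in the steel scrap bin, and stand every fresh carrier from the bench upright and fully down in a bay of its own. Then swing the cover fully shut, turn both turnbuttons fully across its edge to secure it, and last press the white test button fully down and let it spring back up. Leave the wrenches, the hammer and the other things on the bench where they lie.

Things in the scene. Friction and masses are not known exactly. Their poses are not given: they have to be found in the camera images.
- fuse_box: red fuse box fixed on the bench. Origin: bench level under the middle of its open compartment; z up, x along the row of four bays (away from the robot at yaw 0), y toward the cover's hinge. Outside x -120 to 120, y -136 to 64, z 0 to 80 mm; compartment inside x -114 to 114, y -58 to 58, rim z 80. The closed strip y -136 to -58, top z 80, carries test button and turnbuttons
- cover (a joint): cover hinge angle, rad: 0 = shut, 1.85 to 2.1 at the start (open, leaning outwards), stop 2.15. Red frame with a clear window, 240 mm (box x) by 130 mm, 10 mm thick, no handle: push it over and down by its outer face. Stiff hinge: it stays where it is left and takes 1 to 4 N at its free edge
- cover_edge (a point): middle of the cover's free edge, on its outer face (moves with the cover). The hinge line runs along the box's x at box y 65, z 80 mm; at angle a the cover reaches 130 mm from it in the box direction (0, -cos a, sin a), and its outer face looks along (0, sin a, cos a), 10 mm off the hinge line
- turn_near (a joint): angle of the turnbutton nearer the robot, rad: 0 = off, pointing along the box's -x, beside the cover's edge; 1.57 (stop) = fully turned, pointing along the box's +y, across the shut cover's edge. Turns clockwise seen from above, starts at 0 to 0.5. 1 to 2 N at its end turns it; it stays where it is left
- turn_near_pivot (a point): pivot of the near turnbutton at the top of its wing (box x -65, y -90, z 118 mm). The upright wing is 10 mm thick, runs from 12 mm behind the pivot to 44 mm past it in the pointing direction, and stands from z 92 to 118 mm; the shut cover's top is at z 90 mm
- turn_far (a joint): angle of the turnbutton farther from the robot, rad: 0 = off, pointing along the box's +x; 1.57 (stop) = fully turned, pointing along the box's +y, across the shut cover's edge. Turns anticlockwise seen from above; otherwise as the near one
- turn_far_pivot (a point): pivot of the far turnbutton at the top of its wing (box x 65, y -90, z 118 mm); wing as on the near one
- test_button (a joint): travel of the white spring test button, m: 0 = up, 0.006 = fully down, which takes 5 N
- test_button_top (a point): middle of the top of the test button: 24 mm across in a black collar 40 mm across, between the turnbuttons (box x 0, y -103, z 102 mm when up)
- spent0: spent fuse carrier, made exactly like the fresh ones, told by where it starts: in bay 0 of the fuse box (two or three of spent0 to 3 are there). Bay 0: middle at box x -72, y 0, floor at z 14 mm; a recess 40 mm along the box's x by 70 mm along its y with walls 16 to 20 mm high; a carrier stands in it with its long side along the box's y, either way round
- spent1: spent fuse carrier, made exactly like the fresh ones, told by where it starts: in bay 1 of the fuse box (two or three of spent0 to 3 are there). Bay 1: middle at box x -24, y 0, floor at z 14 mm; a recess 40 mm along the box's x by 70 mm along its y with walls 16 to 20 mm high; a carrier stands in it with its long side along the box's y, either way round
- spent2: spent fuse carrier, made exactly like the fresh ones, told by where it starts: in bay 2 of the fuse box (two or three of spent0 to 3 are there). Bay 2: middle at box x 24, y 0, floor at z 14 mm; a recess 40 mm along the box's x by 70 mm along its y with walls 16 to 20 mm high; a carrier stands in it with its long side along the box's y, either way round
- spent3: spent fuse carrier, made exactly like the fresh ones, told by where it starts: in bay 3 of the fuse box (two or three of spent0 to 3 are there). Bay 3: middle at box x 72, y 0, floor at z 14 mm; a recess 40 mm along the box's x by 70 mm along its y with walls 16 to 20 mm high; a carrier stands in it with its long side along the box's y, either way round
- fresh0: fresh fuse carrier, standing on the bench to the robot's right (two or three of fresh0 to 2 are there). Black block 34 mm (its x) by 64 mm (its y) by 22 mm high, with an upright grip rib on top, 12 mm (x) by 40 mm (y), from 22 to 52 mm above its underside; 90 g, copper contacts on its ends. Origin: centre of the underside. Take it by the rib
- fresh1: fresh fuse carrier, standing on the bench to the robot's right (two or three of fresh0 to 2 are there). Black block 34 mm (its x) by 64 mm (its y) by 22 mm high, with an upright grip rib on top, 12 mm (x) by 40 mm (y), from 22 to 52 mm above its underside; 90 g, copper contacts on its ends. Origin: centre of the underside. Take it by the rib
- fresh2: fresh fuse carrier, standing on the bench to the robot's right (two or three of fresh0 to 2 are there). Black block 34 mm (its x) by 64 mm (its y) by 22 mm high, with an upright grip rib on top, 12 mm (x) by 40 mm (y), from 22 to 52 mm above its underside; 90 g, copper contacts on its ends. Origin: centre of the underside. Take it by the rib
- scrap_bin: plain steel open bin for spent carriers, fixed on the bench to the robot's left: 210 mm (x) by 130 mm (y), walls 4 mm thick and 45 mm high, floor 4 mm thick. Origin: centre of the underside
- wrench0: bystander: the longest of four combination wrenches in a row, lying flat; origin under its middle
- wrench1: bystander: the second of four combination wrenches in a row, lying flat; origin under its middle
- wrench2: bystander: the third of four combination wrenches in a row, lying flat; origin under its middle
- wrench3: bystander: the shortest of four combination wrenches in a row, lying flat; origin under its middle
- tack_hammer: bystander: tack hammer 250 mm long lying along its x; origin under its middle
- screwdriver: bystander: screwdriver 200 mm long lying along its x, 26 mm high; origin under its middle
- washer_bowl: bystander: white ceramic bowl of washers, 110 mm across, 48 mm high; origin under its centre

How it is judged:
By the outcome, as a careful person would: the job done as asked, in the order asked, and still so for the second after the job is handed in, with the robot touching nothing.
Of spent0, spent1, spent2, spent3 only 2 to 3 are there at a start; the rules pass over those that are not, and their reading is None.
Of fresh0, fresh1, fresh2 only 2 to 3 are there at a start; the rules pass over those that are not, and their reading is None.
At some moment in a run one of fresh0, fresh1, fresh2 may be knocked a few centimetres aside while the robot is not near it.
It also fails if it takes over 210 s, if anything falls off the work surface, if the arm or the gripper's body presses on something with over 40 N, if the wrist force passes 120 N, or if a joint passes its speed limit or range.

## Working session

There is one attempt and no reset: what is moved stays moved. The work goes in short steps, Python scripts to look and compute and a tool call to move; the robot and the scene stay as the last step left them, time stands still between calls to the robot, and variables do not carry over. Pictures are saved under pics/ and viewed, and the job is handed in when it is done.

Besides the shell and the picture viewer there is one more tool, called after "Emit:" as name(argument=value, ...) on one line, values as JSON. servo_tool: Moves the arm, as the interface text tells. Its arguments: {"type":"object","properties":{"rows":{"type":"array","items":{"type":"array","items":{"type":"array","items":{"type":"number"}}}},"squeeze":{"type":"number"}},"required":["rows"]}

```bash
mkdir -p pics; ls
python3 - <<'E'
from cell import manip
import cv2,numpy as np
print(manip.read_state())
for n in("side","top"):
    f=manip.grab_frame(n); cv2.imwrite(f"pics/{n}0.png",f[:,:,::-1])
    m=manip.camera_model(n); print(n,m)
E
```

```text
pics
{'time': 0.0, 'joint_positions': array([ 7.19644363e+01,  7.23949316e+00, -2.32694788e+00,  8.05239302e+01,
        3.48548006e-04,  9.00000835e+01]), 'joint_vel': array([ 0.07418187, -0.01980453,  0.00906862,  0.01437277, -0.03860528,
        0.07295001]), 'joint_efforts': array([ 4.40215754e-04, -4.35907924e+01,  3.52929318e+01,  1.73041108e-02,
       -7.15296324e-05, -4.72402832e-06]), 'position': array([0.16241328, 0.49880879, 0.2305404 ]), 'orientation': array([[-9.50864071e-01,  3.09608261e-01, -4.94120200e-04],
       [ 3.09608655e-01,  9.50862891e-01, -1.49789142e-03],
       [ 6.08100353e-06, -1.57727503e-03, -9.99998756e-01]]), 'wrist_force': array([-0.28536213, -0.04215636, -0.96562705]), 'wrist_torque': array([-0.00237181, -0.03641067,  0.06436548]), 'opening': 0.0855705441743129}
side {'mtx': array([[472.65488451,   0.        , 313.85447755],
       [  0.        , 472.65488451, 239.40174162],
       [  0.        ,   0.        ,   1.        ]]), 'extrinsics': array([[ 0.92805393, -0.37194949,  0.01922182, -0.51728034],
       [ 0.17476885,  0.4804804 ,  0.85941517, -0.14422056],
       [-0.32889474, -0.79422425,  0.51091691, -1.01115092],
       [ 0.        ,  0.        ,  0.        ,  1.        ]])}
top {'mtx': array([[566.96484   ,   0.        , 330.37546398],
       [  0.        , 566.96484   , 238.47567167],
       [  0.        ,   0.        ,   1.        ]]), 'extrinsics': array([[-0.00903269, -0.99973454,  0.02119597, -0.085188  ],
       [ 0.99322694, -0.00651434,  0.11600783, -0.55196777],
       [-0.11583896,  0.02210027,  0.99302211, -1.26934864],
       [ 0.        ,  0.        ,  0.        ,  1.        ]])}
```

View pics/top0.png

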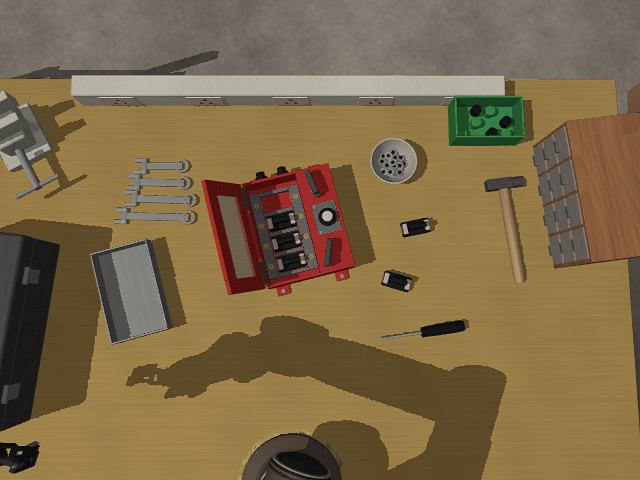

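View pics/side0.png

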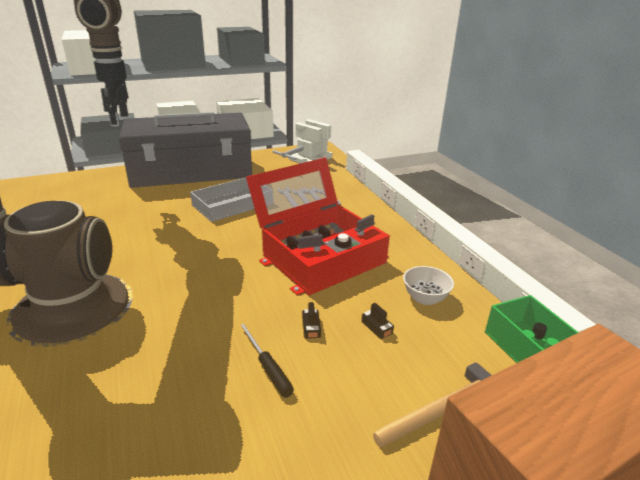

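Top view: box at ~(290,230) with three spent carriers (bays 0–2, at (292,262), (287,241), (281,221)) and bay 3 empty. There are two fresh carriers at (416,228) and (397,281), and the bin is at (130,290). Next I'll zoom in for measuring.

```bash
cat > h.py <<'E'
import numpy as np, cv2
from cell import manip
def cm(n):
    m=manip.camera_model(n); return m['mtx'],m['extrinsics']
def proj(n,P):
    K,E=cm(n); P=np.atleast_2d(P); c=P@E[:3,:3].T+E[:3,3]; c=c*[1,-1,-1]; q=c@K.T; return q[:,:2]/q[:,2:]
def ray(n,uv):
    K,E=cm(n); d=np.linalg.inv(K)@[uv[0],uv[1],1]; d=d*[1,-1,-1]; R=E[:3,:3]; return -R.T@E[:3,3], R.T@d
def onz(n,uv,z):
    o,d=ray(n,uv); return o+d*(z-o[2])/d[2]
def tri(a,b):
    o1,d1=ray('top',a);o2,d2=ray('side',b)
    d1=d1/np.linalg.norm(d1);d2=d2/np.linalg.norm(d2)
    s=np.linalg.lstsq(np.c_[d1,-d2],o2-o1,rcond=None)[0]
    p,q=o1+s[0]*d1,o2+s[1]*d2
    return (p+q)/2,np.linalg.norm(p-q)
def zoom(src,dst,x0,y0,x1,y1,k):
    f=cv2.imread(src)[y0:y1,x0:x1]; f=cv2.resize(f,None,fx=k,fy=k,interpolation=cv2.INTER_CUBIC)
    for x in range((x0+19)//20*20,x1,20): cv2.putText(f,str(x),((x-x0)*k,10),0,.4,(255,255,0),1); cv2.line(f,((x-x0)*k,12),((x-x0)*k,18),(255,255,0),1)
    for y in range((y0+19)//20*20,y1,20): cv2.putText(f,str(y),(0,(y-y0)*k),0,.4,(255,255,0),1); cv2.line(f,(28,(y-y0)*k),(34,(y-y0)*k),(255,255,0),1)
    cv2.imwrite(dst,f)
E
python3 - <<'E'
from h import *
zoom('pics/top0.png','pics/ztop0.png',200,160,360,300,4)
zoom('pics/side0.png','pics/zside0.png',240,155,400,305,5 if 0 else 4)
zoom('pics/top0.png','pics/ztopf.png',360,210,460,300,6)
zoom('pics/side0.png','pics/zsidef.png',290,290,400,350,6)
E
```

```text
(no output)
```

View pics/ztop0.png

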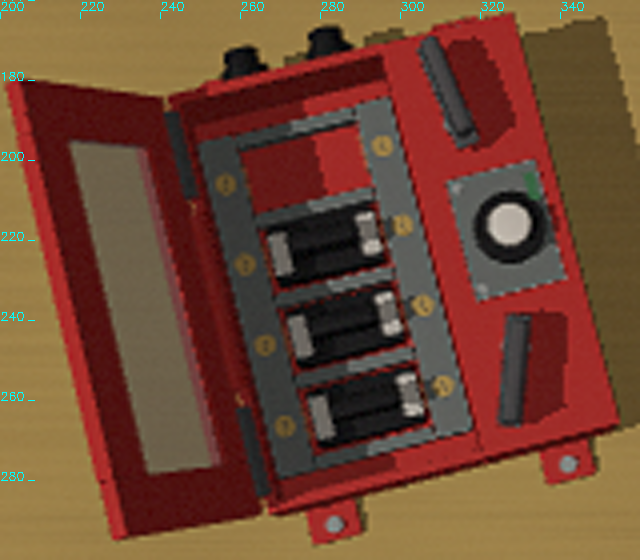

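View pics/zside0.png

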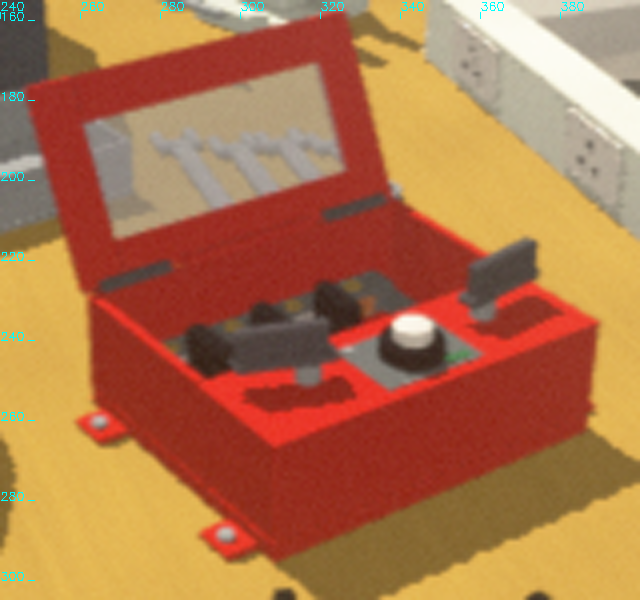

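View pics/ztopf.png

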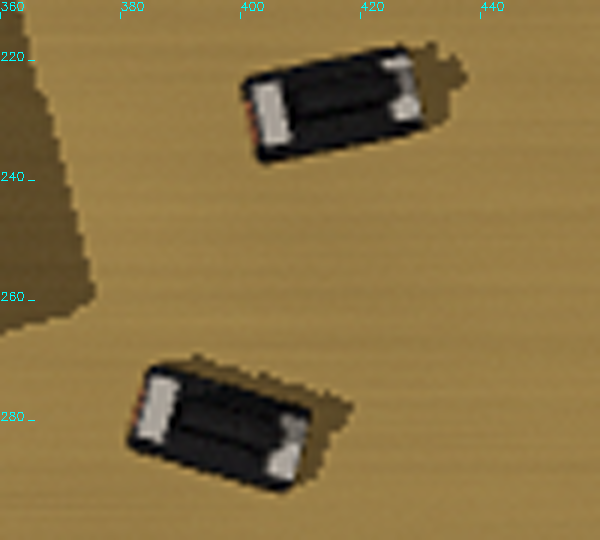

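View pics/zsidef.png

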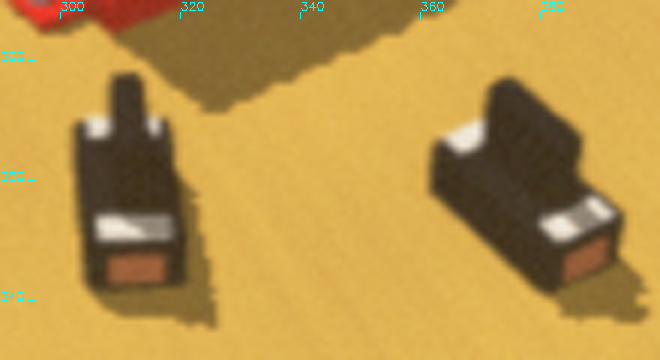

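```bash
cat > box.py <<'E'
from h import *
from scipy.optimize import least_squares
obs=[('top',(120,-136,80),(328.3,163.5)),('top',(-120,-136,80),(354,266)),('top',(-120,64,80),(268,287.5)),('top',(120,64,80),(242.5,183.7)),
('side',(120,-136,80),(389.2,235.5)),('side',(-120,-136,80),(308.8,266.2)),('side',(-120,64,80),(263,229.2)),('side',(-120,-136,0),(310,295)),
('top',(0,-103,102),(327,215.6)),('side',(0,-103,102),(343,236.2))]
for i,j in((0,4),(1,5),(2,6),(8,9)): print(tri(obs[i][2],obs[j][2]))
def B(p,P):
    c,s=np.cos(p[2]),np.sin(p[2]); P=np.asarray(P,float)/1000
    return np.array([p[0]+c*P[0]-s*P[1],p[1]+s*P[0]+c*P[1],P[2]])
def res(p): return np.concatenate([proj(n,B(p,P))[0]-uv for n,P,uv in obs])
r=least_squares(res,[.55,.1,0]); print(r.x,np.degrees(r.x[2])); print(r.fun.reshape(-1,2).round(1))
np.save('box.npy',r.x)
for b in range(4): print(b,B(r.x,((-72,-24,24,72)[b],0,14)),proj('top',B(r.x,((-72,-24,24,72)[b],0,66))))
E
python3 box.py
```

```text
(array([ 0.71599354, -0.08559288,  0.08085888]), np.float64(0.0014241314614894154))
(array([ 0.48594624, -0.14046697,  0.08017305]), np.float64(0.0032458549102713763))
(array([0.44004649, 0.0485927 , 0.08005976]), np.float64(0.0026125968444408905))
(array([ 0.59442789, -0.08130436,  0.10088802]), np.float64(0.0013768645077882528))
[0.57010072 0.01790773 0.2421507 ] 13.874212977620918
[[ 0.  -1.6]
 [ 1.3 -0.8]
 [-1.1  0.3]
 [-1.  -0.5]
 [ 0.8  0.1]
 [-0.2  0.7]
 [-1.6 -0.3]
 [-1.9  1.6]
 [ 0.5 -0.5]
 [ 0.  -0.2]]
0 [0.50020136 0.00064277 0.014     ] [[290.40565133 259.82079999]]
1 [0.54680093 0.01215274 0.014     ] [[285.22989228 239.05432972]]
2 [0.59340051 0.02366272 0.014     ] [[280.09599154 218.45580572]]
3 [0.64000008 0.03517269 0.014     ] [[275.00344336 198.02319881]]
```

Run:
```python
from h import *
from box import B
p=np.load('box.npy')
f=cv2.imread('pics/top0.png').astype(int); mx=f.max(2); mn=f.min(2)
K=5
def dark(roi,zt):
    x0,y0,x1,y1=roi
    m=((mx<50)).astype(np.uint8)[y0:y1,x0:x1]
    w=((mn>110)&(mx-mn<40)).astype(np.uint8)[y0:y1,x0:x1]
    n,l,s,c=cv2.connectedComponentsWithStats(w)
    print('white',[(s[i,4],(c[i]+[x0,y0]).round(1)) for i in range(1,n) if s[i,4]>3])
    n,l,s,c=cv2.connectedComponentsWithStats(m)
    i=1+np.argmax(s[1:,4]); 
    pts=np.argwhere(l==i)[:,::-1]+[x0,y0]
    r=cv2.minAreaRect(pts.astype(np.float32)); print('dark',s[i,4],r, onz('top',r[0],zt))
for b in range(3):
    q=B(p,((-72,-24,24)[b],0,36)); u=proj('top',q)[0].round().astype(int); print(b,'block centre predicted px',proj('top',q)); dark((u[0]-20,u[1]-11,u[0]+20,u[1]+12),.036)
dark((395,212,435,240),.022); dark((375,265,415,295),.022)
```

```text
(array([ 0.71599354, -0.08559288,  0.08085888]), np.float64(0.0014241314614894154))
(array([ 0.48594624, -0.14046697,  0.08017305]), np.float64(0.0032458549102713763))
(array([0.44004649, 0.0485927 , 0.08005976]), np.float64(0.0026125968444408905))
(array([ 0.59442789, -0.08130436,  0.10088802]), np.float64(0.0013768645077882528))
[0.57010072 0.01790773 0.2421507 ] 13.874212977620918
[[ 0.  -1.6]
 [ 1.3 -0.8]
 [-1.1  0.3]
 [-1.  -0.5]
 [ 0.8  0.1]
 [-0.2  0.7]
 [-1.6 -0.3]
 [-1.9  1.6]
 [ 0.5 -0.5]
 [ 0.  -0.2]]
0 [0.50020136 0.00064277 0.014     ] [[290.40565133 259.82079999]]
1 [0.54680093 0.01215274 0.014     ] [[285.22989228 239.05432972]]
2 [0.59340051 0.02366272 0.014     ] [[280.09599154 218.45580572]]
3 [0.64000008 0.03517269 0.014     ] [[275.00344336 198.02319881]]
0 block centre predicted px [[291.04846039 260.85622847]]
white [(np.int32(7), array([300.9, 254.3])), (np.int32(11), array([302.7, 261.9]))]
dark 305 ((290.91705322265625, 260.6888122558594), (16.3615779876709, 27.827566146850586), 75.0685806274414) [0.50058579 0.00094136 0.036     ]
1 block centre predicted px 
[... 336 characters left out ...]
array([290.8, 213.8])), (np.int32(11), array([292.6, 221.1]))]
dark 346 ((280.9016418457031, 220.5819549560547), (16.548091888427734, 27.37019920349121), 76.75948333740234) [0.59304802 0.02381823 0.036     ]
white [(np.int32(4), array([425.5, 220. ])), (np.int32(39), array([404.9, 228.6])), (np.int32(13), array([427.4, 227.6]))]
dark 305 ((414.6922912597656, 226.96153259277344), (14.708709716796875, 27.65237808227539), 78.69007110595703) [ 0.57829012 -0.28644869  0.022     ]
white [(np.int32(46), array([385.8, 277.7])), (np.int32(21), array([407.1, 286.5]))]
dark 312 ((396.0, 281.0000305175781), (28.02155113220215, 15.109660148620605), 15.94539737701416) [ 0.45301996 -0.23996006  0.022     ]
```

```bash
sed -i '/^for/d;s/^r=.*/r=least_squares(res,[.55,.1,0])/' box.py
python3 - <<'E'
from h import *
A=[tri((404.9,228.6),(367.2,312.7)),tri((426.8,223.8),(385.8,326.3)),tri((385.8,277.7),(311,311)),tri((407.3,284),(312.5,327.8))]
for a in A: print(a)
for i in(0,2):
    d=A[i][0]-A[i+1][0]; print((A[i][0]+A[i+1][0])/2,np.linalg.norm(d),'axis angle from +y ccw',np.degrees(np.arctan2(-d[0],d[1])))
f=cv2.imread('pics/top0.png')
# bin
for uv in((92,256),(148,241),(171,329),(112,342)): print(onz('top',uv,.045))
zoom('pics/top0.png','pics/zbin.png',80,225,190,355,5)
E
```

```text
(array([ 0.57283749, -0.26275095,  0.02168573]), np.float64(0.0038266054498824116))
(array([ 0.58531759, -0.31470542,  0.02325547]), np.float64(0.00013196362794896848))
(array([ 0.4620933 , -0.21698306,  0.02239101]), np.float64(0.0027721175480167805))
(array([ 0.44660304, -0.26610224,  0.02213209]), np.float64(0.0014576537560922042))
[ 0.57907754 -0.28872818  0.0224706 ] 0.05345543995251466 axis angle from +y ccw 13.507237801019643
[ 0.45434817 -0.24154265  0.02226155] 0.05150445756228273 axis angle from +y ccw -17.50322974897606
[0.51375183 0.44701069 0.045     ]
[0.54685206 0.32293003 0.045     ]
[0.34978968 0.26666673 0.045     ]
[0.32266638 0.3956828  0.045     ]
```

View pics/zbin.png

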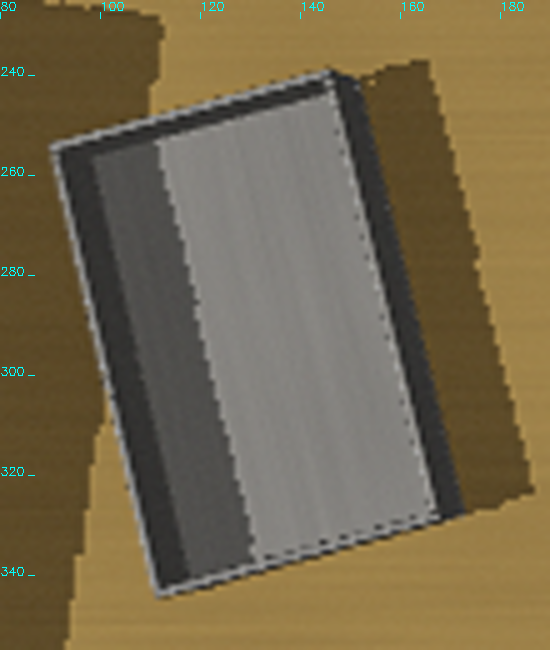

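```bash
cat > go.py <<'E'
import sys
from h import *
from scipy.spatial.transform import Rotation as Ro
p=np.load('box.npy'); 
def B(P):
    c,s=np.cos(p[2]),np.sin(p[2]); P=np.asarray(P,float)/1000
    return np.array([p[0]+c*P[0]-s*P[1],p[1]+s*P[0]+c*P[1],P[2]])
def plan(t,yaw,note='',pos=None,R=None):
    """t world TCP (m); yaw: angle of tool y axis (deg), tool down"""
    s=manip.read_state(); R=np.asarray(s['orientation']); pos=np.asarray(s['position'])
    cur=np.degrees(np.arctan2(R[1,1],R[0,1]))
    yaw=yaw+180*np.round((cur-yaw)/180)
    a=np.radians(yaw); y=np.array([np.cos(a),np.sin(a),0]); z=np.array([0,0,-1.]); T=np.c_[np.cross(y,z),y,z]
    rv=Ro.from_matrix(R.T@T).as_rotvec(degrees=True)/6
    sh=R.T@(np.asarray(t)-pos)/.03
    print(note,'t=%.2f'%s['time'],'pos',pos.round(4),'yaw %.1f'%cur,'F',s['wrist_force'].round(1),'open %.1f'%(s['opening']*1000))
    print('  row:',rv.round(2).tolist(),sh.round(2).tolist())
BY=np.degrees(p[2])
if __name__=='__main__':
    k=sys.argv[1]; v=[float(x) for x in sys.argv[2:]]
    if k=='b': plan(B(v[:3]),v[3]+BY if len(v)>3 else BY)   # box mm
    else: plan(np.array(v[:3])/1000,v[3] if len(v)>3 else BY)  # world mm
E
python3 go.py b -72 0 270; python3 -c "
from h import *
c=[onz('top',u,.045) for u in((90,255),(146,239),(167.5,328),(111,343.5))]
print(c,np.mean(c,0))
print(np.degrees(np.arctan2(*(c[0]-c[3])[1::-1])),np.degrees(np.arctan2(*(c[1]-c[2])[1::-1])))"
```

```text
t=0.10 pos [0.1624 0.4989 0.2306] yaw 72.0 F [0.4 0.  0.4] open 85.4
  row: [-0.01, 0.01, 9.68] [-15.85, -12.31, -1.3]
[array([0.51603972, 0.45155615, 0.045     ]), array([0.55143111, 0.32754755, 0.045     ]), array([0.35206245, 0.27444836, 0.045     ]), array([0.31942029, 0.39775994, 0.045     ])] [0.43473839 0.362828   0.045     ]
15.301957360558946 14.913763489365717
```

Emit:
servo_tool(rows=[[[0, 0, 3, -2, -1.5, -1.5, 165], [0, 0, 9.7, -15.85, -12.3, -1.3, 165], [0, 0, 9.7, -15.85, -12.3, -1.3, 165], [0, 0, 9.7, -15.85, -12.3, -1.3, 165], [0, 0, 9.7, -15.85, -12.3, -1.3, 165]]])

```text
time: 0.52
position: [0.2768, 0.3303, 0.2577]
orientation: [[-0.586, 0.81, -0.0], [0.81, 0.586, -0.0], [-0.0, -0.0, -1.0]]
wrist_force: [1.5, 0.5, -0.1]
opening: 0.0304
```

```bash
python3 go.py b -72 0 270
```

```text
t=0.52 pos [0.2768 0.3303 0.2577] yaw 35.9 F [ 1.5  0.5 -0.1] open 30.4
  row: [-0.0, 0.0, 3.67] [-13.27, -0.4, -0.41]
```

Emit:
servo_tool(rows=[[[0, 0, 3.67, -13.27, -0.4, -0.41, 165], [0, 0, 3.67, -13.27, -0.4, -0.41, 165], [0, 0, 3.67, -13.27, -0.4, -0.41, 165], [0, 0, 3.67, -13.27, -0.4, -0.41, 165], [0, 0, 3.67, -13.27, -0.4, -0.41, 165]]])

```text
time: 0.93
position: [0.3946, 0.1582, 0.2643]
orientation: [[-0.244, 0.97, 0.0], [0.97, 0.244, 0.0], [0.0, 0.0, -1.0]]
wrist_force: [2.0, 1.3, -0.3]
opening: 0.0301
```

```bash
python3 go.py b -72 0 270
```

```text
t=0.93 pos [0.3946 0.1582 0.2643] yaw 14.1 F [ 2.   1.3 -0.3] open 30.1
  row: [0.0, -0.0, 0.04] [-5.95, 2.13, -0.19]
```

Emit:
servo_tool(rows=[[[0, 0, 0, -5.95, 2.1, -0.2, 165], [0, 0, 0, -5.95, 2.1, -0.2, 165], [0, 0, 0, -5.95, 2.1, -0.2, 165], [0, 0, 0, -5.95, 2.1, -0.2, 165], [0, 0, 0, -5.95, 2.1, -0.2, 165]]])

```text
time: 1.35
position: [0.5004, -0.001, 0.2697]
orientation: [[-0.241, 0.97, -0.0], [0.97, 0.241, -0.001], [-0.001, -0.001, -1.0]]
wrist_force: [0.8, 0.1, -0.3]
opening: 0.0299
```

```bash
python3 go.py b -72 0 270; python3 go.py b -72 0 90
```

```text
t=1.35 pos [ 0.5004 -0.001   0.2697] yaw 14.0 F [ 0.8  0.1 -0.3] open 29.9
  row: [-0.01, 0.01, 0.02] [0.05, 0.01, -0.01]
 t=1.35 pos [ 0.5004 -0.001   0.2697] yaw 14.0 F [ 0.8  0.1 -0.3] open 29.9
  row: [-0.01, 0.01, 0.02] [0.06, 0.01, 5.99]
```

Emit:
servo_tool(rows=[[[0, 0, 0, 0.05, 0, 6.4, 165], [0, 0, 0, 0.05, 0, 6.4, 165], [0, 0, 0, 0.05, 0, 6.4, 165], [0, 0, 0, 0.05, 0, 6.4, 165], [0, 0, 0, 0.05, 0, 6.4, 165]]])

```text
time: 1.77
position: [0.4958, 0.0038, 0.0737]
orientation: [[-0.244, 0.97, -0.005], [0.97, 0.244, -0.0], [0.001, -0.005, -1.0]]
wrist_force: [0.7, -0.2, -1.2]
opening: 0.0302
```

```bash
python3 go.py b -72 0 42
python3 - <<'E'
from h import *
f=manip.grab_frame('side'); cv2.imwrite('pics/s1.png',f[:,:,::-1]); zoom('pics/s1.png','pics/s1z.png',230,140,400,290,4)
E
```

```text
t=1.77 pos [0.4958 0.0038 0.0737] yaw 14.1 F [ 0.7 -0.2 -1.2] open 30.2
  row: [-0.05, -0.01, 0.04] [-0.14, 0.12, 1.06]
```

View pics/s1z.png

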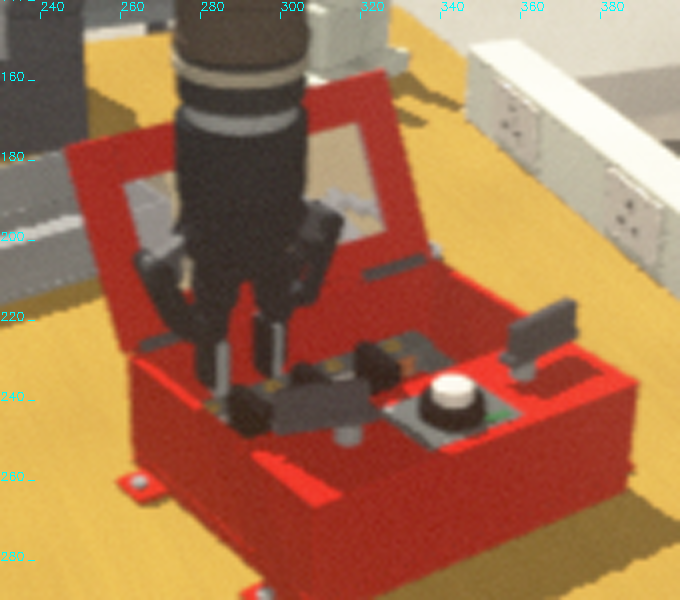

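The gripper is above bay 0, with the fingers on either side of the rib at ~(290,242). I'll descend.

Emit:
servo_tool(rows=[[[0, 0, 0, 0, 0, 0, 165], [0, 0, 0, 0, 0, 0, 165]]])

```text
time: 1.98
position: [0.4988, 0.004, 0.0793]
orientation: [[-0.244, 0.97, 0.0], [0.97, 0.244, -0.0], [-0.0, 0.0, -1.0]]
wrist_force: [-0.3, -0.1, -0.2]
opening: 0.0298
```

```bash
python3 go.py b -72 0 42
```

```text
t=1.98 pos [0.4988 0.004  0.0793] yaw 14.1 F [-0.3 -0.1 -0.2] open 29.8
  row: [0.0, 0.0, 0.04] [-0.12, 0.02, 1.24]
```

Emit:
servo_tool(rows=[[[0, 0, 0, -0.12, 0.02, 0.6, 165], [0, 0, 0, -0.12, 0.02, 1.22, 165], [0, 0, 0, -0.12, 0.02, 1.22, 165], [0, 0, 0, -0.12, 0.02, 1.22, 165]]])

```text
time: 2.32
position: [0.5008, 0.0007, 0.0434]
orientation: [[-0.244, 0.97, 0.002], [0.97, 0.244, 0.0], [-0.0, 0.001, -1.0]]
wrist_force: [0.6, -0.4, 0.5]
opening: 0.0304
```

```bash
python3 go.py b -72 0 42
```

```text
t=2.32 pos [0.5008 0.0007 0.0434] yaw 14.1 F [ 0.6 -0.4  0.5] open 30.4
  row: [0.01, 0.0, 0.04] [0.0, -0.02, 0.05]
```

Close with a moderate squeeze.

Emit:
servo_tool(rows=[[[0, 0, 0, 0, 0, 0, 255], [0, 0, 0, 0, 0, 0, 255], [0, 0, 0, 0, 0, 0, 255], [0, 0, 0, 0, 0, 0, 255]]], squeeze=50)

```text
time: 2.65
position: [0.5012, 0.0007, 0.0435]
orientation: [[-0.244, 0.97, 0.003], [0.97, 0.244, 0.0], [-0.001, 0.003, -1.0]]
wrist_force: [-1.7, 0.1, 7.9]
opening: 0.0108
```

Emit:
servo_tool(rows=[[[0, 0, 0, 0, 0, -0.8, 255], [0, 0, 0, 0, 0, -2, 255], [0, 0, 0, 0, 0, -7.6, 255], [0, 0, 0, 0, 0, -7.6, 255], [0, 0, 0, 0, 0, -7.6, 255]]])

```text
time: 3.07
position: [0.4994, 0.0007, 0.2291]
orientation: [[-0.244, 0.97, 0.0], [0.97, 0.244, -0.0], [-0.0, 0.0, -1.0]]
wrist_force: [1.4, 0.3, -1.0]
opening: 0.0108
```

Emit:
servo_tool(rows=[[[0, 0, 0, 0, 0, -2.0, 255], [0, 0, 0, 0, 0, -2.0, 255], [0, 0, 0, 0, 0, -2.0, 255]]])

```text
time: 3.32
position: [0.5016, 0.0007, 0.2926]
orientation: [[-0.244, 0.97, 0.009], [0.97, 0.244, 0.0], [-0.002, 0.009, -1.0]]
wrist_force: [0.5, -0.7, -0.6]
opening: 0.0109
```

```bash
python3 go.py w 385 349 265 15
python3 - <<'E'
from h import *
f=manip.grab_frame('side'); cv2.imwrite('pics/s2.png',f[:,:,::-1]); zoom('pics/s2.png','pics/s2z.png',230,100,400,250,4)
E
```

```text
t=3.32 pos [0.5016 0.0007 0.2926] yaw 14.1 F [ 0.5 -0.7 -0.6] open 10.9
  row: [0.08, 0.02, -0.14] [12.21, -0.94, 0.88]
```

View pics/s2z.png

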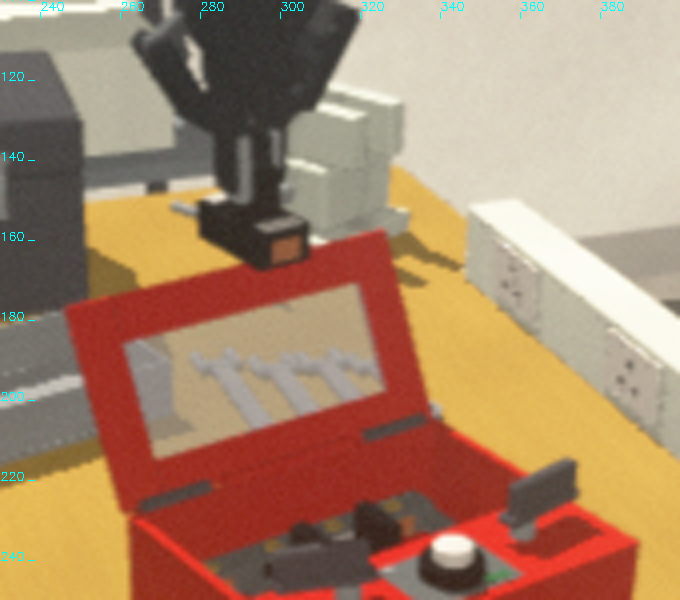

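The carrier is gripped straight at (295,158) and clear of the cover. Moving over the bin.

Emit:
servo_tool(rows=[[[0, 0, -0.14, 12.2, -0.95, 0.6, 255], [0, 0, -0.14, 12.2, -0.95, 0.6, 255], [0, 0, -0.14, 12.2, -0.95, 0.6, 255], [0, 0, -0.14, 12.2, -0.95, 0.6, 255], [0, 0, -0.14, 12.2, -0.95, 0.6, 255]]])

```text
time: 3.78
position: [0.432, 0.199, 0.2748]
orientation: [[-0.258, 0.966, -0.002], [0.966, 0.258, -0.001], [-0.0, -0.002, -1.0]]
wrist_force: [1.4, 0.3, -1.1]
opening: 0.011
```

```bash
python3 go.py w 385 349 265 15
```

```text
t=3.78 pos [0.432  0.199  0.2748] yaw 14.9 F [ 1.4  0.3 -1.1] open 11.0
  row: [-0.02, 0.0, -0.01] [5.24, -0.23, 0.32]
```

Emit:
servo_tool(rows=[[[0, 0, 0, 5.24, -0.23, 0.3, 255], [0, 0, 0, 5.24, -0.23, 0.3, 255], [0, 0, 0, 5.24, -0.23, 3, 255], [0, 0, 0, 5.24, -0.23, 5, 255], [0, 0, 0, 5.24, -0.23, 5.5, 255]]])

```text
time: 4.2
position: [0.3903, 0.3329, 0.1601]
orientation: [[-0.261, 0.965, -0.0], [0.965, 0.261, 0.0], [0.0, 0.0, -1.0]]
wrist_force: [0.2, 0.1, -1.3]
opening: 0.0111
```

Emit:
servo_tool(rows=[[[0, 0, 0, 0, 0, 0, 255], [0, 0, 0, 0, 0, 0, 255]]])

```text
time: 4.37
position: [0.3893, 0.33, 0.1591]
orientation: [[-0.26, 0.966, -0.006], [0.966, 0.26, -0.005], [-0.003, -0.007, -1.0]]
wrist_force: [0.4, -1.2, -0.1]
opening: 0.0113
```

```bash
python3 go.py w 385 349 37 15
python3 - <<'E'
from h import *
f=manip.grab_frame('top'); cv2.imwrite('pics/t3.png',f[:,:,::-1]); zoom('pics/t3.png','pics/t3z.png',70,220,220,360,4)
E
```

```text
t=4.37 pos [0.3893 0.33   0.1591] yaw 15.1 F [ 0.4 -1.2 -0.1] open 11.3
  row: [-0.06, 0.03, 0.01] [0.66, 0.05, 4.07]
```

View pics/t3z.png

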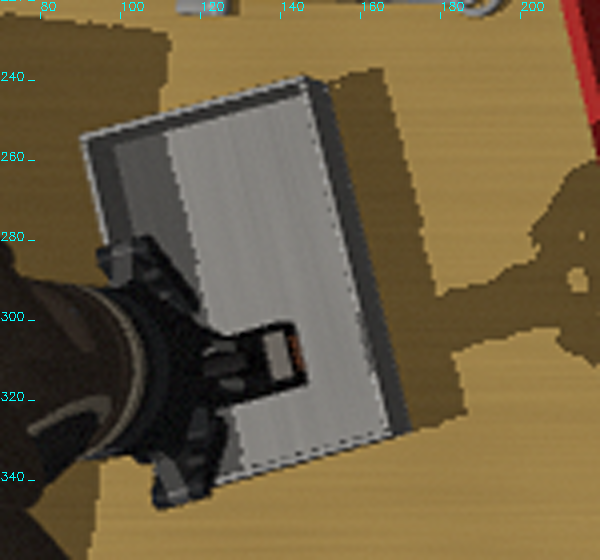

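The carrier at (140,310) is over the near half of the bin. Lowering it.

Emit:
servo_tool(rows=[[[0, 0, 0, 0.66, 0.05, 1, 255], [0, 0, 0, 0.66, 0.05, 4, 255], [0, 0, 0, 0.66, 0.05, 4, 255], [0, 0, 0, 0.66, 0.05, 4, 255], [0, 0, 0, 0.66, 0.05, 4, 255]]])

```text
time: 4.83
position: [0.3877, 0.3495, 0.042]
orientation: [[-0.257, 0.966, -0.002], [0.966, 0.257, -0.002], [-0.002, -0.003, -1.0]]
wrist_force: [-0.6, 0.0, -0.6]
opening: 0.0112
```

```bash
python3 go.py w 385 349 37 15
```

```text
t=4.83 pos [0.3877 0.3495 0.042 ] yaw 14.9 F [-0.6  0.  -0.6] open 11.2
  row: [-0.02, 0.01, -0.02] [0.01, -0.09, 0.17]
```

Emit:
servo_tool(rows=[[[0, 0, 0, 0, -0.09, 0.2, 255], [0, 0, 0, 0, -0.09, 0.2, 255], [0, 0, 0, 0, -0.09, 0.2, 170], [0, 0, 0, 0, -0.09, 0.2, 170], [0, 0, 0, 0, -0.09, 0.2, 170]]])

```text
time: 5.25
position: [0.3862, 0.3508, 0.038]
orientation: [[-0.258, 0.966, 0.002], [0.966, 0.258, 0.002], [0.001, 0.003, -1.0]]
wrist_force: [-0.2, -0.5, 0.2]
opening: 0.0285
```

Emit:
servo_tool(rows=[[[0, 0, 0, 0, 0, -1, 165], [0, 0, 0, 0, 0, -3, 165], [0, 0, 0, 0, 0, -8, 165], [0, 0, 0, 0, 0, -8, 165], [0, 0, 0, 0, 0, -8, 165]]])

```text
time: 5.67
position: [0.3851, 0.3499, 0.236]
orientation: [[-0.258, 0.966, 0.001], [0.966, 0.258, 0.001], [0.001, 0.001, -1.0]]
wrist_force: [1.3, 1.8, 0.2]
opening: 0.0301
```

```bash
python3 go.py b -24 0 270
```

```text
t=5.67 pos [0.3851 0.3499 0.236 ] yaw 15.0 F [1.3 1.8 0.2] open 30.1
  row: [0.01, -0.01, 0.18] [-12.27, 2.3, -1.14]
```

Emit:
servo_tool(rows=[[[0, 0, 0.18, -1.2, 0.2, -1.2, 165], [0, 0, 0.18, -12.3, 2.3, -1.2, 165], [0, 0, 0.18, -12.3, 2.3, -1.2, 165], [0, 0, 0.18, -12.3, 2.3, -1.2, 165], [0, 0, 0.18, -12.3, 2.3, -1.2, 165]]])

```text
time: 6.08
position: [0.4704, 0.1714, 0.2669]
orientation: [[-0.241, 0.971, 0.002], [0.971, 0.241, 0.001], [0.0, 0.002, -1.0]]
wrist_force: [0.7, 0.7, 0.6]
opening: 0.0303
```

```bash
python3 go.py b -24 0 270
```

```text
t=6.08 pos [0.4704 0.1714 0.2669] yaw 13.9 F [0.7 0.7 0.6] open 30.3
  row: [0.02, -0.0, 0.01] [-5.77, 1.19, -0.1]
```

Emit:
servo_tool(rows=[[[0, 0, 0, -5.8, 1.2, -0.1, 165], [0, 0, 0, -5.8, 1.2, -0.1, 165], [0, 0, 0, -5.8, 1.2, -0.1, 165], [0, 0, 0, -5.8, 1.2, -0.1, 165], [0, 0, 0, -5.8, 1.2, 2, 165]]])

```text
time: 6.5
position: [0.5509, 0.0111, 0.2351]
orientation: [[-0.235, 0.972, 0.016], [0.972, 0.235, -0.002], [-0.005, 0.015, -1.0]]
wrist_force: [0.6, 0.9, 0.1]
opening: 0.0295
```

```bash
python3 go.py b -24 0 80
```

```text
t=6.50 pos [0.5509 0.0111 0.2351] yaw 13.6 F [0.6 0.9 0.1] open 29.5
  row: [0.14, 0.05, -0.05] [0.09, -0.2, 5.17]
```

Emit:
servo_tool(rows=[[[0, 0, 0, 0, 0, 5.1, 165], [0, 0, 0, 0, 0, 5.1, 165], [0, 0, 0, 0, 0, 5.1, 165], [0, 0, 0, 0, 0, 5.1, 165], [0, 0, 0, 0, 0, 5.1, 165]]])

```text
time: 6.92
position: [0.5408, 0.0159, 0.0687]
orientation: [[-0.24, 0.971, -0.01], [0.971, 0.24, -0.0], [0.002, -0.009, -1.0]]
wrist_force: [-2.1, -0.1, 0.3]
opening: 0.0298
```

Emit:
servo_tool(rows=[[[0, 0, 0, 0, 0, 0, 165], [0, 0, 0, 0, 0, 0, 165]]])

```text
time: 7.08
position: [0.5462, 0.0162, 0.0768]
orientation: [[-0.24, 0.971, 0.003], [0.971, 0.24, 0.0], [-0.001, 0.003, -1.0]]
wrist_force: [1.1, 0.1, 0.1]
opening: 0.0304
```

```bash
python3 go.py b -24 0 45
```

```text
t=7.08 pos [0.5462 0.0162 0.0768] yaw 13.9 F [1.1 0.1 0.1] open 30.4
  row: [0.03, 0.01, 0.0] [-0.13, -0.02, 1.06]
```

Emit:
servo_tool(rows=[[[0, 0, 0, -0.13, 0, 0.5, 165], [0, 0, 0, -0.13, 0, 1.05, 165], [0, 0, 0, -0.13, 0, 1.05, 165], [0, 0, 0, -0.13, 0, 1.05, 165], [0, 0, 0, -0.13, 0, 1.05, 165]]])

```text
time: 7.5
position: [0.5472, 0.0124, 0.0452]
orientation: [[-0.24, 0.971, 0.003], [0.971, 0.24, 0.0], [-0.001, 0.003, -1.0]]
wrist_force: [0.5, 1.5, -0.2]
opening: 0.0303
```

Emit:
servo_tool(rows=[[[0, 0, 0, 0, 0, 0, 255], [0, 0, 0, 0, 0, 0, 255], [0, 0, 0, 0, 0, 0, 255], [0, 0, 0, 0, 0, 0, 255]]])

```text
time: 7.83
position: [0.5468, 0.0124, 0.0445]
orientation: [[-0.24, 0.971, 0.003], [0.971, 0.24, 0.0], [-0.001, 0.003, -1.0]]
wrist_force: [-1.1, -0.0, 6.0]
opening: 0.0112
```

Emit:
servo_tool(rows=[[[0, 0, 0, 0, 0, -0.8, 255], [0, 0, 0, 0, 0, -2, 255], [0, 0, 0, 0, 0, -7.7, 255], [0, 0, 0, 0, 0, -7.7, 255], [0, 0, 0, 0, 0, -7.7, 255]]])

```text
time: 8.25
position: [0.5451, 0.0123, 0.23]
orientation: [[-0.24, 0.971, -0.0], [0.971, 0.24, 0.0], [0.0, -0.0, -1.0]]
wrist_force: [1.3, 0.0, -0.7]
opening: 0.0111
```

Emit:
servo_tool(rows=[[[0, 0, 0, 0, 0, -1.7, 255], [0, 0, 0, 0, 0, -1.7, 255], [0, 0, 0, 0, 0, -1.7, 255]]])

```text
time: 8.5
position: [0.5473, 0.0124, 0.2831]
orientation: [[-0.24, 0.971, 0.007], [0.971, 0.24, 0.0], [-0.002, 0.007, -1.0]]
wrist_force: [0.1, 0.4, -1.4]
opening: 0.0105
```

```bash
python3 go.py w 438 363 270 15
```

```text
t=8.50 pos [0.5473 0.0124 0.2831] yaw 13.9 F [ 0.1  0.4 -1.4] open 10.5
  row: [0.07, 0.02, -0.18] [12.22, -0.73, 0.41]
```

Emit:
servo_tool(rows=[[[0, 0, -0.18, 12.2, -0.7, 0.3, 255], [0, 0, -0.18, 12.2, -0.7, 0.3, 255], [0, 0, -0.18, 12.2, -0.7, 0.3, 255], [0, 0, -0.18, 12.2, -0.7, 0.3, 255], [0, 0, -0.18, 12.2, -0.7, 0.3, 255]]])

```text
time: 8.92
position: [0.4827, 0.2125, 0.2714]
orientation: [[-0.258, 0.966, -0.003], [0.966, 0.258, -0.001], [-0.0, -0.003, -1.0]]
wrist_force: [2.0, 1.3, -0.3]
opening: 0.0107
```

```bash
python3 go.py w 438 363 270 15
```

```text
t=8.92 pos [0.4827 0.2125 0.2714] yaw 14.9 F [ 2.   1.3 -0.3] open 10.7
  row: [-0.03, 0.0, -0.01] [5.23, -0.15, 0.05]
```

Emit:
servo_tool(rows=[[[0, 0, 0, 5.2, -0.15, 0, 255], [0, 0, 0, 5.2, -0.15, 0, 255], [0, 0, 0, 5.2, -0.15, 0, 255], [0, 0, 0, 5.2, -0.15, 3, 255], [0, 0, 0, 5.2, -0.15, 5.5, 255]]])

```text
time: 9.33
position: [0.4424, 0.3532, 0.1921]
orientation: [[-0.262, 0.965, 0.002], [0.965, 0.262, 0.003], [0.002, 0.003, -1.0]]
wrist_force: [1.7, -0.2, -2.4]
opening: 0.0106
```

Emit:
servo_tool(rows=[[[0, 0, 0, 0, 0, 2, 255], [0, 0, 0, 0, 0, 2, 255], [0, 0, 0, 0, 0, 2, 255], [0, 0, 0, 0, 0, 2, 255]]])

```text
time: 9.67
position: [0.4415, 0.3486, 0.1308]
orientation: [[-0.259, 0.966, -0.004], [0.966, 0.259, -0.003], [-0.002, -0.005, -1.0]]
wrist_force: [0.1, -0.3, -0.3]
opening: 0.011
```

```bash
python3 go.py w 438 363 37 15
```

```text
t=9.67 pos [0.4415 0.3486 0.1308] yaw 15.0 F [ 0.1 -0.3 -0.3] open 11.0
  row: [-0.04, 0.02, -0.0] [0.5, 0.02, 3.13]
```

Emit:
servo_tool(rows=[[[0, 0, 0, 0.5, 0, 1, 255], [0, 0, 0, 0.5, 0, 3.15, 255], [0, 0, 0, 0.5, 0, 3.15, 255], [0, 0, 0, 0.5, 0, 3.15, 255], [0, 0, 0, 0.5, 0, 3.15, 255]]])

```text
time: 10.08
position: [0.4396, 0.3642, 0.0397]
orientation: [[-0.258, 0.966, 0.0], [0.966, 0.258, 0.0], [0.0, 0.0, -1.0]]
wrist_force: [-0.3, 0.1, -0.9]
opening: 0.0111
```

Emit:
servo_tool(rows=[[[0, 0, 0, 0, 0, 0, 255], [0, 0, 0, 0, 0, 0, 170], [0, 0, 0, 0, 0, 0, 170], [0, 0, 0, 0, 0, 0, 170]]])

```text
time: 10.42
position: [0.4399, 0.3646, 0.0402]
orientation: [[-0.258, 0.966, 0.002], [0.966, 0.258, 0.002], [0.001, 0.002, -1.0]]
wrist_force: [0.1, 0.3, 0.5]
opening: 0.0287
```

Emit:
servo_tool(rows=[[[0, 0, 0, 0, 0, -1, 165], [0, 0, 0, 0, 0, -3, 165], [0, 0, 0, 0, 0, -8.5, 165], [0, 0, 0, 0, 0, -8.5, 165], [0, 0, 0, 0, 0, -8.5, 165]]])

```text
time: 10.83
position: [0.4388, 0.3638, 0.2381]
orientation: [[-0.258, 0.966, 0.001], [0.966, 0.258, 0.001], [0.0, 0.001, -1.0]]
wrist_force: [0.8, 0.4, 0.8]
opening: 0.0302
```

```bash
python3 go.py b 24 0 275
```

```text
t=10.83 pos [0.4388 0.3638 0.2381] yaw 15.0 F [0.8 0.4 0.8] open 30.2
  row: [0.01, -0.0, 0.18] [-12.28, 2.05, -1.23]
```

Emit:
servo_tool(rows=[[[0, 0, 0.18, -1.2, 0.2, -1.3, 165], [0, 0, 0.18, -12.3, 2.05, -1.3, 165], [0, 0, 0.18, -12.3, 2.05, -1.3, 165], [0, 0, 0.18, -12.3, 2.05, -1.3, 165], [0, 0, 0.18, -12.3, 2.05, -1.3, 165]]])

```text
time: 11.25
position: [0.5203, 0.1849, 0.2711]
orientation: [[-0.241, 0.971, 0.002], [0.971, 0.241, 0.001], [0.0, 0.002, -1.0]]
wrist_force: [1.7, 0.5, -0.3]
opening: 0.0298
```

```bash
python3 go.py b 24 0 270
```

```text
t=11.25 pos [0.5203 0.1849 0.2711] yaw 13.9 F [ 1.7  0.5 -0.3] open 29.8
  row: [0.02, -0.0, 0.01] [-5.8, 1.07, 0.04]
```

Emit:
servo_tool(rows=[[[0, 0, 0, -5.8, 1.07, 0, 165], [0, 0, 0, -5.8, 1.07, 0, 165], [0, 0, 0, -5.8, 1.07, 0, 165], [0, 0, 0, -5.8, 1.07, 0, 165], [0, 0, 0, -5.8, 1.07, 2, 165]]])

```text
time: 11.67
position: [0.5972, 0.0229, 0.2368]
orientation: [[-0.235, 0.972, 0.016], [0.972, 0.235, -0.001], [-0.005, 0.015, -1.0]]
wrist_force: [-0.0, 0.4, 0.9]
opening: 0.0304
```

Emit:
servo_tool(rows=[[[0, 0, 0, 0, 0, 5, 165], [0, 0, 0, 0, 0, 5, 165], [0, 0, 0, 0, 0, 5, 165], [0, 0, 0, 0, 0, 5, 165], [0, 0, 0, 0, 0, 5, 165]]])

```text
time: 12.08
position: [0.5875, 0.0278, 0.073]
orientation: [[-0.24, 0.971, -0.01], [0.971, 0.24, -0.0], [0.002, -0.009, -1.0]]
wrist_force: [-1.6, -0.2, -0.8]
opening: 0.0304
```

Emit:
servo_tool(rows=[[[0, 0, 0, 0, 0, 0, 165], [0, 0, 0, 0, 0, 0, 165], [0, 0, 0, 0, 0, 0, 165]]])

```text
time: 12.33
position: [0.5934, 0.0284, 0.0819]
orientation: [[-0.24, 0.971, 0.005], [0.971, 0.24, 0.0], [-0.001, 0.005, -1.0]]
wrist_force: [-0.4, -0.2, -1.1]
opening: 0.03
```

```bash
python3 go.py b 24 0 45
```

```text
t=12.33 pos [0.5934 0.0284 0.0819] yaw 13.9 F [-0.4 -0.2 -1.1] open 30.0
  row: [0.05, 0.01, 0.0] [-0.15, -0.04, 1.23]
```

Emit:
servo_tool(rows=[[[0, 0, 0, -0.15, -0.02, 0.5, 165], [0, 0, 0, -0.15, -0.02, 1.22, 165], [0, 0, 0, -0.15, -0.02, 1.22, 165], [0, 0, 0, -0.15, -0.02, 1.22, 165], [0, 0, 0, -0.15, -0.02, 1.22, 165]]])

```text
time: 12.75
position: [0.5929, 0.0238, 0.0441]
orientation: [[-0.24, 0.971, 0.002], [0.971, 0.24, 0.0], [-0.0, 0.002, -1.0]]
wrist_force: [0.1, -0.1, -0.1]
opening: 0.0302
```

Emit:
servo_tool(rows=[[[0, 0, 0, 0, 0, 0, 255], [0, 0, 0, 0, 0, 0, 255], [0, 0, 0, 0, 0, 0, 255], [0, 0, 0, 0, 0, 0, 255]]])

```text
time: 13.08
position: [0.5932, 0.0239, 0.044]
orientation: [[-0.24, 0.971, 0.003], [0.971, 0.24, 0.0], [-0.001, 0.003, -1.0]]
wrist_force: [-0.2, 1.1, 7.0]
opening: 0.0107
```

Emit:
servo_tool(rows=[[[0, 0, 0, 0, 0, -0.8, 255], [0, 0, 0, 0, 0, -2, 255], [0, 0, 0, 0, 0, -7.7, 255], [0, 0, 0, 0, 0, -7.7, 255], [0, 0, 0, 0, 0, -7.7, 255]]])

```text
time: 13.5
position: [0.5913, 0.0237, 0.2293]
orientation: [[-0.24, 0.971, -0.0], [0.971, 0.24, 0.0], [0.0, -0.0, -1.0]]
wrist_force: [1.6, -0.3, 0.5]
opening: 0.0109
```

Emit:
servo_tool(rows=[[[0, 0, 0, 0, 0, -1.7, 255], [0, 0, 0, 0, 0, -1.7, 255], [0, 0, 0, 0, 0, -1.7, 255]]])

```text
time: 13.75
position: [0.5933, 0.0238, 0.2826]
orientation: [[-0.24, 0.971, 0.008], [0.971, 0.24, 0.0], [-0.002, 0.007, -1.0]]
wrist_force: [-0.4, 0.4, -0.9]
opening: 0.011
```

```bash
python3 go.py w 489 376 270 15
```

```text
t=13.75 pos [0.5933 0.0238 0.2826] yaw 13.9 F [-0.4  0.4 -0.9] open 11.0
  row: [0.07, 0.02, -0.18] [12.23, -0.56, 0.4]
```

Emit:
servo_tool(rows=[[[0, 0, -0.18, 12.2, -0.55, 0.3, 255], [0, 0, -0.18, 12.2, -0.55, 0.3, 255], [0, 0, -0.18, 12.2, -0.55, 0.3, 255], [0, 0, -0.18, 12.2, -0.55, 0.3, 255], [0, 0, -0.18, 12.2, -0.55, 0.3, 255]]])

```text
time: 14.17
position: [0.5314, 0.2247, 0.2706]
orientation: [[-0.258, 0.966, -0.003], [0.966, 0.258, -0.001], [-0.0, -0.003, -1.0]]
wrist_force: [1.0, 0.3, -0.7]
opening: 0.0109
```

Emit:
servo_tool(rows=[[[0, 0, 0, 5.4, -0.1, 0, 255], [0, 0, 0, 5.4, -0.1, 0, 255], [0, 0, 0, 5.4, -0.1, 0, 255], [0, 0, 0, 5.4, -0.1, 3, 255], [0, 0, 0, 5.4, -0.1, 5, 255]]])

```text
time: 14.58
position: [0.4912, 0.3701, 0.1927]
orientation: [[-0.262, 0.965, 0.003], [0.965, 0.262, 0.003], [0.002, 0.003, -1.0]]
wrist_force: [-0.6, -0.1, -1.1]
opening: 0.0112
```

Emit:
servo_tool(rows=[[[0, 0, 0, 0, 0, 2, 255], [0, 0, 0, 0, 0, 2, 255], [0, 0, 0, 0, 0, 2, 255], [0, 0, 0, 0, 0, 2, 255]]])

```text
time: 14.92
position: [0.4903, 0.3653, 0.1311]
orientation: [[-0.259, 0.966, -0.004], [0.966, 0.259, -0.003], [-0.002, -0.005, -1.0]]
wrist_force: [0.1, 0.0, -0.7]
opening: 0.0114
```

```bash
python3 go.py w 489 376 38 15
```

```text
t=14.92 pos [0.4903 0.3653 0.1311] yaw 15.0 F [ 0.1  0.  -0.7] open 11.4
  row: [-0.05, 0.02, -0.0] [0.36, 0.06, 3.1]
```

Emit:
servo_tool(rows=[[[0, 0, 0, 0.36, 0, 1, 255], [0, 0, 0, 0.36, 0, 3.1, 255], [0, 0, 0, 0.36, 0, 3.1, 255], [0, 0, 0, 0.36, 0, 3.1, 255], [0, 0, 0, 0.36, 0, 3.1, 255]]])

```text
time: 15.33
position: [0.4893, 0.3766, 0.0415]
orientation: [[-0.258, 0.966, -0.0], [0.966, 0.258, -0.0], [-0.0, -0.0, -1.0]]
wrist_force: [0.9, 0.5, -1.0]
opening: 0.0109
```

Emit:
servo_tool(rows=[[[0, 0, 0, 0, 0, 0, 255], [0, 0, 0, 0, 0, 0, 170], [0, 0, 0, 0, 0, 0, 170], [0, 0, 0, 0, 0, 0, 170]]])

```text
time: 15.67
position: [0.49, 0.3774, 0.0425]
orientation: [[-0.258, 0.966, 0.003], [0.966, 0.258, 0.002], [0.001, 0.003, -1.0]]
wrist_force: [-0.3, 0.8, -0.0]
opening: 0.0284
```

Emit:
servo_tool(rows=[[[0, 0, 0, 0, 0, -1, 165], [0, 0, 0, 0, 0, -3, 165], [0, 0, 0, 0, 0, -8.5, 165], [0, 0, 0, 0, 0, -8.5, 165], [0, 0, 0, 0, 0, -8.5, 165]]])

```text
time: 16.08
position: [0.4887, 0.3765, 0.2403]
orientation: [[-0.258, 0.966, 0.001], [0.966, 0.258, 0.001], [0.001, 0.001, -1.0]]
wrist_force: [2.5, 0.7, -0.1]
opening: 0.0303
```

```bash
python3 go.py w 455 -243 280 -17.5;  python3 - <<'E'
from h import *
f=manip.grab_frame('top'); cv2.imwrite('pics/t4.png',f[:,:,::-1])
f=manip.grab_frame('side'); cv2.imwrite('pics/s4.png',f[:,:,::-1])
E
```

```text
t=16.08 pos [0.4887 0.3765 0.2403] yaw 15.0 F [ 2.5  0.7 -0.1] open 30.3
  row: [0.01, -0.01, 5.41] [-19.66, -6.42, -1.35]
```

View pics/t4.png

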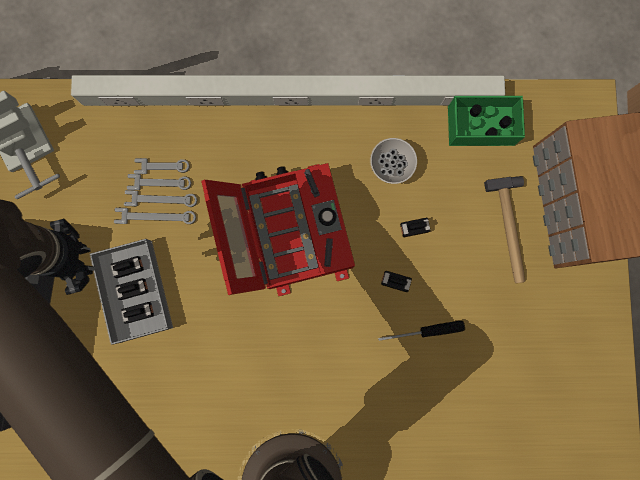

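View pics/s4.png

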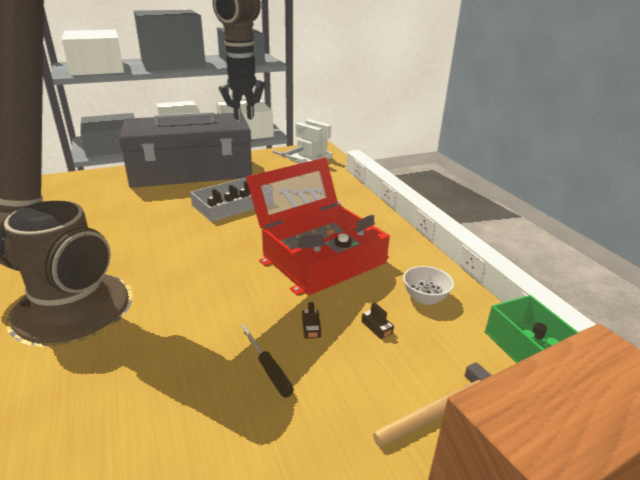

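Picture: all three spent carriers stand in the bin at (128,267), (132,288) and (137,311). All bays are empty, and the fresh carriers are unmoved at (416,228) and (397,281). Going to the lower one.

Emit:
servo_tool(rows=[[[0, 0, 0, -1, -0.3, -1.3, 130], [0, 0, 5.3, -19.6, -6.4, -1.3, 130], [0, 0, 5.3, -19.6, -6.4, -1.3, 130], [0, 0, 5.3, -19.6, -6.4, -1.3, 130], [0, 0, 5.3, -19.6, -6.4, -1.3, 130]]])

```text
time: 16.6
position: [0.4786, 0.1827, 0.2722]
orientation: [[0.242, 0.97, 0.001], [0.97, -0.242, 0.0], [0.001, 0.001, -1.0]]
wrist_force: [1.3, 0.1, 0.8]
opening: 0.0415
```

```bash
python3 go.py w 454 -241 270 -16.5
```

```text
t=16.60 pos [0.4786 0.1827 0.2722] yaw -14.0 F [1.3 0.1 0.8] open 41.5
  row: [0.01, -0.01, 0.42] [-13.9, 2.62, 0.07]
```

Emit:
servo_tool(rows=[[[0, 0, 0.4, -13.9, 2.6, 0, 130], [0, 0, 0.4, -13.9, 2.6, 0, 130], [0, 0, 0.4, -13.9, 2.6, 0, 130], [0, 0, 0.4, -13.9, 2.6, 0, 130], [0, 0, 0.4, -13.9, 2.6, 0, 130]]])

```text
time: 17.02
position: [0.4672, -0.0256, 0.2723]
orientation: [[0.277, 0.961, 0.002], [0.961, -0.277, -0.0], [0.0, 0.002, -1.0]]
wrist_force: [1.0, -0.2, -0.4]
opening: 0.0418
```

```bash
python3 go.py w 454 -241 270 -16.5
```

```text
t=17.02 pos [ 0.4672 -0.0256  0.2723] yaw -16.1 F [ 1.  -0.2 -0.4] open 41.8
  row: [0.02, -0.0, 0.07] [-7.02, 1.56, 0.08]
```

Emit:
servo_tool(rows=[[[0, 0, 0.07, -7, 1.55, 0, 130], [0, 0, 0.07, -7, 1.55, 0, 130], [0, 0, 0.07, -7, 1.55, 0, 130], [0, 0, 0.07, -7, 1.55, 0, 130], [0, 0, 0.07, -7, 1.55, 2, 130]]])

```text
time: 17.43
position: [0.4573, -0.2208, 0.2446]
orientation: [[0.286, 0.958, 0.009], [0.958, -0.286, -0.005], [-0.003, 0.011, -1.0]]
wrist_force: [0.1, -0.6, 0.9]
opening: 0.0419
```

Emit:
servo_tool(rows=[[[0, 0, 0, -0.9, 0.25, 4.3, 130], [0, 0, 0, -0.9, 0.25, 4.3, 130], [0, 0, 0, -0.9, 0.25, 4.3, 130], [0, 0, 0, -0.9, 0.25, 4.3, 130], [0, 0, 0, -0.9, 0.25, 4.3, 130]]])

```text
time: 17.85
position: [0.4533, -0.2436, 0.1081]
orientation: [[0.285, 0.959, -0.005], [0.959, -0.285, 0.003], [0.001, -0.005, -1.0]]
wrist_force: [-0.8, 0.7, 1.0]
opening: 0.042
```

```bash
python3 go.py w 454 -241 80 -16.5;python3 - <<'E'
from h import *
f=manip.grab_frame('top'); cv2.imwrite('pics/t5.png',f[:,:,::-1])
f=manip.grab_frame('side'); cv2.imwrite('pics/s5.png',f[:,:,::-1])
zoom('pics/s5.png','pics/s5z.png',260,220,410,350,4)
zoom('pics/t5.png','pics/t5z.png',360,210,460,300,6)
E
```

```text
t=17.85 pos [ 0.4533 -0.2436  0.1081] yaw -16.6 F [-0.8  0.7  1. ] open 42.0
  row: [-0.05, -0.01, -0.01] [0.09, 0.0, 0.94]
```

View pics/s5z.png

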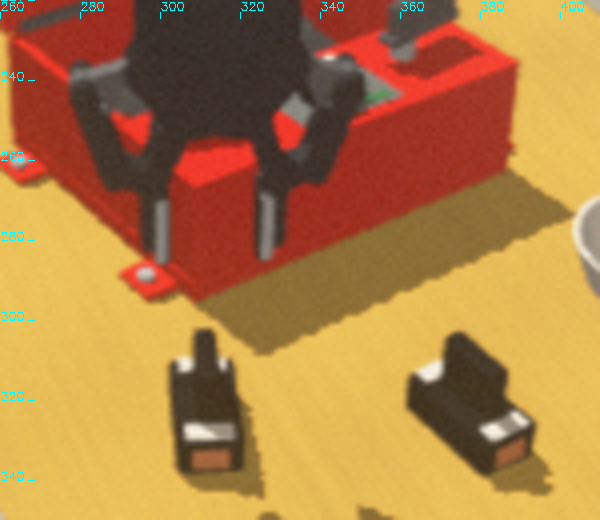

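View pics/t5z.png

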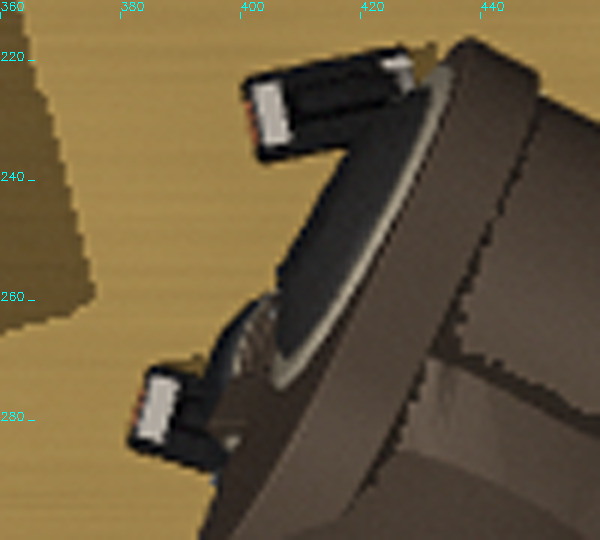

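Side view: the fingers straddle the line of the near carrier's rib at (311,308). Neither carrier has moved. Descending.

Emit:
servo_tool(rows=[[[0, 0, 0, 0.05, 0, 0.9, 130], [0, 0, 0, 0.05, 0, 0.9, 130], [0, 0, 0, 0.05, 0, 0.9, 130], [0, 0, 0, 0.05, 0, 0.9, 130]]])

```text
time: 18.28
position: [0.4569, -0.243, 0.0856]
orientation: [[0.283, 0.959, 0.003], [0.959, -0.283, -0.001], [-0.001, 0.003, -1.0]]
wrist_force: [-0.8, -0.2, 1.3]
opening: 0.0419
```

```bash
python3 go.py w 454 -241 31 -16.5
```

```text
t=18.28 pos [ 0.4569 -0.243   0.0856] yaw -16.5 F [-0.8 -0.2  1.3] open 41.9
  row: [0.03, 0.01, 0.01] [0.04, -0.12, 1.82]
```

Emit:
servo_tool(rows=[[[0, 0, 0, 0.04, -0.1, 0.9, 130], [0, 0, 0, 0.04, -0.1, 1.8, 130], [0, 0, 0, 0.04, -0.1, 1.8, 130], [0, 0, 0, 0.04, -0.1, 1.8, 130], [0, 0, 0, 0.04, -0.1, 1.8, 130]]])

```text
time: 18.7
position: [0.4543, -0.2414, 0.0312]
orientation: [[0.284, 0.959, 0.002], [0.959, -0.284, -0.001], [-0.0, 0.002, -1.0]]
wrist_force: [0.9, -0.6, 0.1]
opening: 0.0418
```

```bash
python3 go.py w 454 -241 31 -16.5;python3 - <<'E'
from h import *
f=manip.grab_frame('side'); cv2.imwrite('pics/s6.png',f[:,:,::-1])
zoom('pics/s6.png','pics/s6z.png',270,250,370,350,5)
E
```

```text
t=18.70 pos [ 0.4543 -0.2414  0.0312] yaw -16.5 F [ 0.9 -0.6  0.1] open 41.8
  row: [0.02, 0.0, 0.0] [0.01, -0.01, 0.01]
```

View pics/s6z.png

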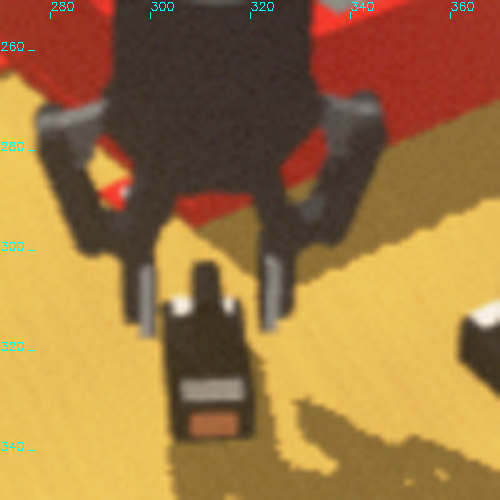

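The rib (309,308) is centred between the fingers. Closing, then lifting.

Emit:
servo_tool(rows=[[[0, 0, 0, 0, 0, 0, 255], [0, 0, 0, 0, 0, 0, 255], [0, 0, 0, 0, 0, 0, 255], [0, 0, 0, 0, 0, 0, 255], [0, 0, 0, 0, 0, 0, 255]]], squeeze=50)

```text
time: 19.17
position: [0.4539, -0.2413, 0.0303]
orientation: [[0.284, 0.959, 0.002], [0.959, -0.284, -0.001], [-0.0, 0.002, -1.0]]
wrist_force: [-0.7, 0.3, 6.3]
opening: 0.0112
```

Emit:
servo_tool(rows=[[[0, 0, 0, 0, 0, -0.5, 255], [0, 0, 0, 0, 0, -2, 255], [0, 0, 0, 0, 0, -6, 255], [0, 0, 0, 0, 0, -6, 255], [0, 0, 0, 0, 0, -6, 255]]])

```text
time: 19.58
position: [0.4526, -0.2406, 0.2112]
orientation: [[0.284, 0.959, -0.0], [0.959, -0.284, 0.0], [0.0, -0.0, -1.0]]
wrist_force: [1.1, -1.5, -1.6]
opening: 0.0111
```

```bash
python3 go.py b 72 0 190
python3 - <<'E'
from h import *
f=manip.grab_frame('top'); cv2.imwrite('pics/t7.png',f[:,:,::-1])
f=manip.grab_frame('side'); cv2.imwrite('pics/s7.png',f[:,:,::-1])
zoom('pics/s7.png','pics/s7z.png',250,160,410,290,4)
E
```

```text
t=19.58 pos [ 0.4526 -0.2406  0.2112] yaw -16.5 F [ 1.1 -1.5 -1.6] open 11.1
  row: [-0.0, -0.0, -5.06] [10.59, 3.38, 0.71]
```

View pics/s7z.png

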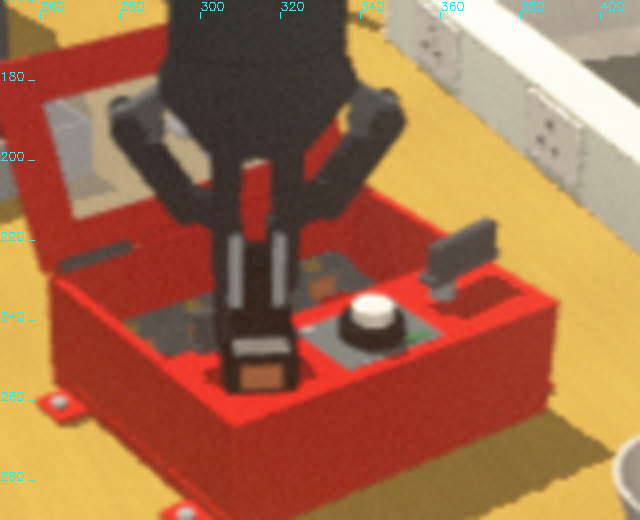

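```bash
python3 go.py b -24 0 200
```

```text
t=19.68 pos [ 0.4557 -0.2422  0.2163] yaw -16.5 F [ 1.1 -0.9 -1. ] open 10.8
  row: [0.1, 0.05, -5.06] [8.99, 0.5, 0.53]
```

Emit:
servo_tool(rows=[[[0, 0, -5.06, 9, 0.5, 0.3, 255], [0, 0, -5.06, 9, 0.5, 0.3, 255], [0, 0, -5.06, 9, 0.5, 0.3, 255], [0, 0, -5.06, 9, 0.5, 0.3, 255], [0, 0, -5.06, 9, 0.5, 0.3, 255]]])

```text
time: 20.1
position: [0.5231, -0.043, 0.2014]
orientation: [[-0.244, 0.97, -0.001], [0.97, 0.244, 0.0], [0.0, -0.001, -1.0]]
wrist_force: [0.8, -0.3, -0.4]
opening: 0.0113
```

```bash
python3 go.py b -24 0 200
```

```text
t=20.10 pos [ 0.5231 -0.043   0.2014] yaw 14.1 F [ 0.8 -0.3 -0.4] open 11.3
  row: [-0.01, -0.0, 0.04] [1.59, 1.21, 0.05]
```

Emit:
servo_tool(rows=[[[0, 0, 0, 1.4, 1.1, 0, 255], [0, 0, 0, 1.4, 1.1, 0, 255], [0, 0, 0, 1.4, 1.1, 0, 255], [0, 0, 0, 1.4, 1.1, 0, 255], [0, 0, 0, 1.4, 1.1, 0, 255]]])

```text
time: 20.52
position: [0.5446, 0.003, 0.2017]
orientation: [[-0.239, 0.971, -0.001], [0.971, 0.239, -0.001], [-0.0, -0.001, -1.0]]
wrist_force: [0.3, 0.2, -1.0]
opening: 0.0112
```

```bash
python3 go.py b -24 0 80
```

```text
t=20.52 pos [0.5446 0.003  0.2017] yaw 13.8 F [ 0.3  0.2 -1. ] open 11.2
  row: [-0.01, 0.0, -0.01] [0.28, 0.15, 4.06]
```

Emit:
servo_tool(rows=[[[0, 0, 0, 0.28, 0.15, 1, 255], [0, 0, 0, 0.28, 0.15, 2, 255], [0, 0, 0, 0.28, 0.15, 3, 255], [0, 0, 0, 0.28, 0.15, 3.8, 255], [0, 0, 0, 0.28, 0.15, 3.8, 255]]])

```text
time: 20.93
position: [0.5437, 0.0113, 0.0832]
orientation: [[-0.237, 0.971, -0.008], [0.971, 0.237, -0.0], [0.002, -0.008, -1.0]]
wrist_force: [-0.5, -0.7, -1.2]
opening: 0.0112
```

Emit:
servo_tool(rows=[[[0, 0, 0, 0, 0, 0, 255], [0, 0, 0, 0, 0, 0, 255], [0, 0, 0, 0, 0, 0, 255]]])

```text
time: 21.18
position: [0.5488, 0.0125, 0.0904]
orientation: [[-0.239, 0.971, 0.003], [0.971, 0.239, 0.0], [-0.001, 0.003, -1.0]]
wrist_force: [0.4, 0.6, 0.0]
opening: 0.011
```

```bash
python3 go.py b -24 0 70;python3 - <<'E'
from h import *
f=manip.grab_frame('top'); cv2.imwrite('pics/t8.png',f[:,:,::-1])
f=manip.grab_frame('side'); cv2.imwrite('pics/s8.png',f[:,:,::-1])
zoom('pics/s8.png','pics/s8z.png',250,180,410,290,4)
zoom('pics/t8.png','pics/t8z.png',230,160,370,290,4)
E
```

```text
t=21.18 pos [0.5488 0.0125 0.0904] yaw 13.8 F [0.4 0.6 0. ] open 11.0
  row: [0.03, 0.01, -0.01] [0.0, -0.07, 0.68]
```

View pics/t8z.png

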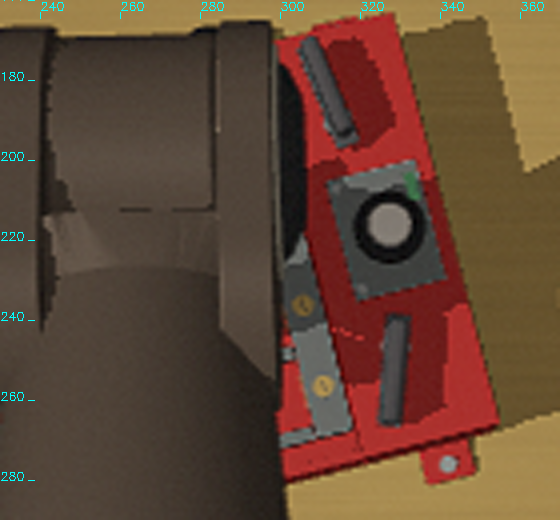

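View pics/s8z.png

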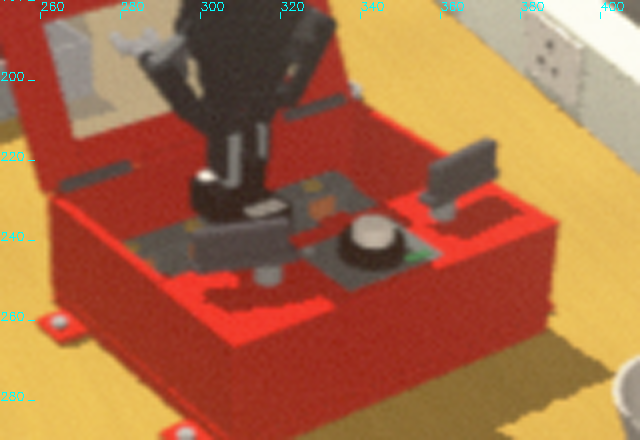

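Run:
```python
from h import *
c=np.array([.5488,.0125,.082]); a=np.radians(13.8); y=np.array([-np.sin(a),np.cos(a),0])
for o in(-.026,.026): print(proj('side',c+o*y))
```

```text
[[315.55590576 232.31289842]]
[[303.3455284  223.66178046]]
```

Measured contacts (316.5,232) and (301.5,224) agree with the prediction to 1–2 px, so I'll lower it into bay 1.

Emit:
servo_tool(rows=[[[0, 0, 0, 0, -0.07, 0.4, 255], [0, 0, 0, 0, -0.07, 0.8, 255], [0, 0, 0, 0, -0.07, 1.1, 255], [0, 0, 0, 0, -0.07, 1.3, 255], [0, 0, 0, 0, -0.07, 1.3, 255]]])

```text
time: 21.7
position: [0.5449, 0.0127, 0.0483]
orientation: [[-0.24, 0.971, -0.002], [0.971, 0.24, -0.0], [0.0, -0.001, -1.0]]
wrist_force: [-0.1, -0.7, -1.2]
opening: 0.0111
```

```bash
python3 go.py b -24 0 45
```

```text
t=21.70 pos [0.5449 0.0127 0.0483] yaw 13.9 F [-0.1 -0.7 -1.2] open 11.1
  row: [-0.01, -0.0, -0.0] [-0.03, 0.06, 0.11]
```

Inside the bay, free of contact. Last few mm.

Emit:
servo_tool(rows=[[[0, 0, 0, 0, 0.03, 0.1, 255], [0, 0, 0, 0, 0.03, 0.12, 255], [0, 0, 0, 0, 0.03, 0.12, 255], [0, 0, 0, 0, 0.03, 0.12, 255]]])

```text
time: 22.03
position: [0.5467, 0.0129, 0.046]
orientation: [[-0.24, 0.971, 0.001], [0.971, 0.24, -0.0], [-0.0, 0.001, -1.0]]
wrist_force: [-0.3, 0.4, -2.0]
opening: 0.011
```

```bash
python3 go.py b -24 0 44
```

```text
t=22.03 pos [0.5467 0.0129 0.046 ] yaw 13.9 F [-0.3  0.4 -2. ] open 11.0
  row: [0.01, 0.0, -0.0] [-0.02, -0.0, 0.07]
```

Emit:
servo_tool(rows=[[[0, 0, 0, 0, 0, 0.08, 255], [0, 0, 0, 0, 0, 0.08, 255], [0, 0, 0, 0, 0, 0.08, 170], [0, 0, 0, 0, 0, 0.08, 165], [0, 0, 0, 0, 0, 0.08, 165]]])

```text
time: 22.45
position: [0.5464, 0.0129, 0.0432]
orientation: [[-0.24, 0.971, 0.0], [0.971, 0.24, -0.0], [-0.0, 0.0, -1.0]]
wrist_force: [-0.2, 0.1, -0.7]
opening: 0.0302
```

Emit:
servo_tool(rows=[[[0, 0, 0, 0, 0, -1, 165], [0, 0, 0, 0, 0, -3, 165], [0, 0, 0, 0, 0, -6, 165], [0, 0, 0, 0, 0, -6, 165], [0, 0, 0, 0, 0, -6, 165]]])

```text
time: 22.87
position: [0.5472, 0.0129, 0.2278]
orientation: [[-0.24, 0.971, 0.005], [0.971, 0.24, 0.0], [-0.001, 0.005, -1.0]]
wrist_force: [1.2, 0.3, 1.3]
opening: 0.0304
```

```bash
python3 go.py w 520 -180 230 14;python3 - <<'E'
from h import *
f=manip.grab_frame('top'); cv2.imwrite('pics/t9.png',f[:,:,::-1])
f=manip.grab_frame('side'); cv2.imwrite('pics/s9.png',f[:,:,::-1])
zoom('pics/s9.png','pics/s9z.png',250,200,410,350,4)
E
```

```text
t=22.87 pos [0.5472 0.0129 0.2278] yaw 13.9 F [1.2 0.3 1.3] open 30.4
  row: [0.04, 0.01, -0.02] [-6.03, -2.42, -0.08]
```

View pics/s9z.png

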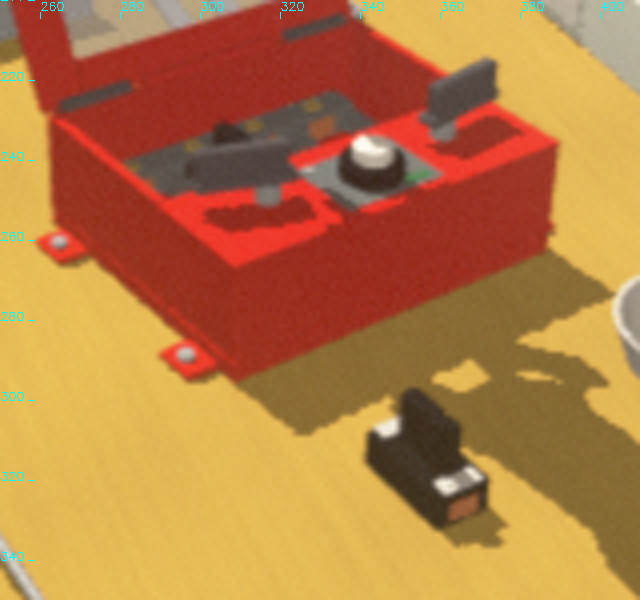

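The second fresh carrier was knocked aside: its contacts are now at (346,307) and (365,320) in the side view. I'll measure again from the top view.

Run:
```python
from h import *
zoom('pics/t9.png','pics/t9z.png',240,180,440,300,4)
```

```text
(no output)
```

View pics/t9z.png

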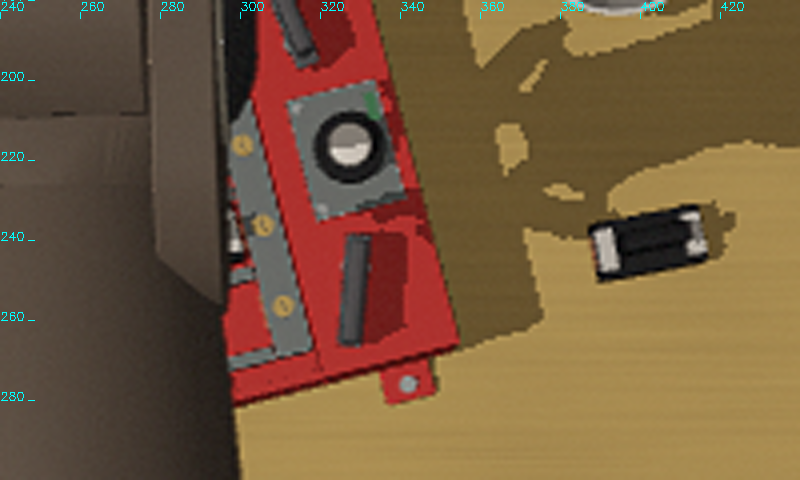

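```bash
python3 - <<'E'
from h import *
f=cv2.imread('pics/t9.png').astype(int); mx=f.max(2); mn=f.min(2)
x0,y0,x1,y1=383,228,423,254
w=((mn>100)&(mx-mn<40)).astype(np.uint8)[y0:y1,x0:x1]
n,l,s,c=cv2.connectedComponentsWithStats(w); print([(s[i,4],(c[i]+[x0,y0]).round(1)) for i in range(1,n)])
m=((mx<50)).astype(np.uint8)[y0:y1,x0:x1]
n,l,s,c=cv2.connectedComponentsWithStats(m); i=1+np.argmax(s[1:,4])
pts=np.argwhere(l==i)[:,::-1]+[x0,y0]; r=cv2.minAreaRect(pts.astype(np.float32)); print(r,onz('top',r[0],.022))
A=[tri((391.2,242.2),(346.5,307)),tri((413.5,238),(365.2,320.2))]
for a in A: print(a)
d=A[0][0]-A[1][0]; print((A[0][0]+A[1][0])/2,np.linalg.norm(d),np.degrees(np.arctan2(-d[0],d[1])))
E
python3 go.py w 543 -238 230 11.5
```

```text
[(np.int32(36), array([413.4, 238.1])), (np.int32(46), array([391.2, 242.2]))]
((401.5384826660156, 240.1923065185547), (14.708709716796875, 27.652376174926758), 78.69007110595703) [ 0.54747643 -0.25498313  0.022     ]
(array([ 0.54106384, -0.23015151,  0.02105453]), np.float64(0.004228521382862229))
(array([ 0.55366257, -0.28337828,  0.02324216]), np.float64(0.0029828739309353115))
[ 0.5473632  -0.25676489  0.02214834] 0.054741228749876324 13.316769124486548
 t=22.97 pos [0.5486 0.0129 0.2287] yaw 13.9 F [ 0.3  0.2 -0.5] open 29.7
  row: [0.08, 0.02, 0.39] [-8.08, -2.19, -0.05]
```

Emit:
servo_tool(rows=[[[0, 0, 0.3, -8.6, -2.2, 0, 130], [0, 0, 0.3, -8.6, -2.2, 0, 130], [0, 0, 0.3, -8.6, -2.2, 0, 130], [0, 0, 0.3, -8.6, -2.2, 0, 130], [0, 0, 0.3, -8.6, -2.2, 0, 130]]])

```text
time: 23.38
position: [0.544, -0.1971, 0.2221]
orientation: [[-0.21, 0.978, -0.001], [0.978, 0.21, 0.0], [0.001, -0.001, -1.0]]
wrist_force: [1.4, 0.0, -1.0]
opening: 0.0418
```

```bash
python3 go.py w 547.5 -255.8 150 12
```

```text
t=23.38 pos [ 0.544  -0.1971  0.2221] yaw 12.1 F [ 1.4  0.  -1. ] open 41.8
  row: [-0.01, -0.01, 0.02] [-1.94, -0.29, 2.4]
```

Emit:
servo_tool(rows=[[[0, 0, 0, -1.8, -0.25, 1, 130], [0, 0, 0, -1.8, -0.25, 4.3, 130], [0, 0, 0, -1.8, -0.25, 4.3, 130], [0, 0, 0, -1.8, -0.25, 4.3, 130], [0, 0, 0, -1.8, -0.25, 4.3, 130]]])

```text
time: 23.8
position: [0.5443, -0.2491, 0.0863]
orientation: [[-0.207, 0.978, -0.011], [0.978, 0.207, 0.005], [0.007, -0.01, -1.0]]
wrist_force: [-0.5, 0.2, -0.6]
opening: 0.0419
```

Emit:
servo_tool(rows=[[[0, 0, 0, 0, 0, 0, 130], [0, 0, 0, 0, 0, 0, 130], [0, 0, 0, 0, 0, 0, 130]]])

```text
time: 24.05
position: [0.55, -0.25, 0.0968]
orientation: [[-0.21, 0.978, 0.004], [0.978, 0.21, -0.002], [-0.002, 0.003, -1.0]]
wrist_force: [-0.4, 0.4, 0.0]
opening: 0.042
```

```bash
python3 go.py w 547.5 -255.8 31 12
```

```text
t=24.05 pos [ 0.55   -0.25    0.0968] yaw 12.1 F [-0.4  0.4  0. ] open 42.0
  row: [0.03, 0.02, 0.02] [-0.17, -0.13, 2.19]
```

Emit:
servo_tool(rows=[[[0, 0, 0, -0.17, -0.12, 0.6, 130], [0, 0, 0, -0.17, -0.12, 1.2, 130], [0, 0, 0, -0.17, -0.12, 2.1, 130], [0, 0, 0, -0.17, -0.12, 2.1, 130], [0, 0, 0, -0.17, -0.12, 2.1, 130]]])

```text
time: 24.47
position: [0.5462, -0.2551, 0.032]
orientation: [[-0.21, 0.978, -0.0], [0.978, 0.21, 0.0], [0.0, -0.0, -1.0]]
wrist_force: [0.5, -0.1, 0.4]
opening: 0.0416
```

```bash
python3 go.py w 547.5 -255.8 31 12;python3 - <<'E'
from h import *
f=manip.grab_frame('side'); cv2.imwrite('pics/s10.png',f[:,:,::-1])
zoom('pics/s10.png','pics/s10z.png',300,250,410,350,5)
E
```

```text
t=24.47 pos [ 0.5462 -0.2551  0.032 ] yaw 12.1 F [ 0.5 -0.1  0.4] open 41.6
  row: [-0.0, -0.0, 0.02] [-0.03, 0.04, 0.03]
```

View pics/s10z.png

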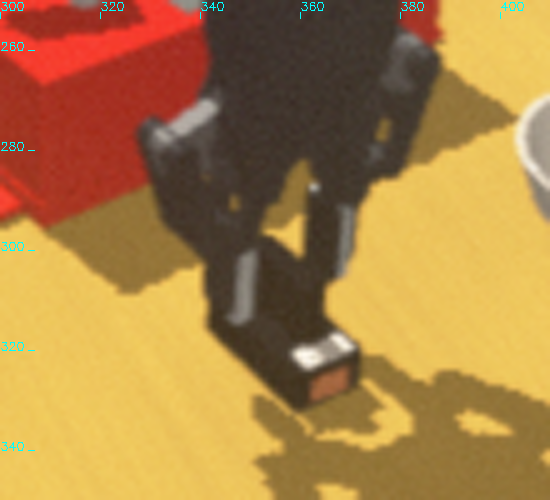

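The rib at (355,305) sits between the fingers. Closing and lifting.

Emit:
servo_tool(rows=[[[0, 0, 0, 0, 0.02, 0.02, 255], [0, 0, 0, 0, 0.02, 0.02, 255], [0, 0, 0, 0, 0.02, 0.02, 255], [0, 0, 0, 0, 0.02, 0.02, 255], [0, 0, 0, 0, 0.02, 0.02, 255]]], squeeze=50)

```text
time: 24.93
position: [0.5481, -0.2559, 0.0326]
orientation: [[-0.209, 0.978, 0.003], [0.978, 0.209, -0.001], [-0.002, 0.003, -1.0]]
wrist_force: [0.8, 0.3, 6.6]
opening: 0.0109
```

Emit:
servo_tool(rows=[[[0, 0, 0, 0, 0, -0.5, 255], [0, 0, 0, 0, 0, -2, 255], [0, 0, 0, 0, 0, -6, 255], [0, 0, 0, 0, 0, -6, 255], [0, 0, 0, 0, 0, -6, 255]]])

```text
time: 25.35
position: [0.5464, -0.2553, 0.2132]
orientation: [[-0.209, 0.978, 0.001], [0.978, 0.209, -0.0], [-0.0, 0.001, -1.0]]
wrist_force: [1.1, -1.3, -0.5]
opening: 0.0109
```

```bash
python3 go.py b 72 0 205
```

```text
t=25.35 pos [ 0.5464 -0.2553  0.2132] yaw 12.1 F [ 1.1 -1.3 -0.5] open 10.9
  row: [0.01, 0.0, -0.3] [8.82, 5.08, 0.27]
```

Emit:
servo_tool(rows=[[[0, 0, -0.3, 8.8, 5.1, 0.1, 255], [0, 0, -0.3, 8.8, 5.1, 0.1, 255], [0, 0, -0.3, 8.8, 5.1, 0.1, 255], [0, 0, -0.3, 8.8, 5.1, 0.1, 255], [0, 0, -0.3, 8.8, 5.1, 0.1, 255]]])

```text
time: 25.77
position: [0.6115, -0.0557, 0.2092]
orientation: [[-0.239, 0.971, 0.001], [0.971, 0.239, -0.0], [-0.0, 0.001, -1.0]]
wrist_force: [0.7, -0.8, -0.4]
opening: 0.0109
```

```bash
python3 go.py b 72 0 205
```

```text
t=25.77 pos [ 0.6115 -0.0557  0.2092] yaw 13.8 F [ 0.7 -0.8 -0.4] open 10.9
  row: [0.01, 0.0, -0.01] [2.71, 1.65, 0.14]
```

Emit:
servo_tool(rows=[[[0, 0, 0, 2.55, 1.5, 0, 255], [0, 0, 0, 2.55, 1.5, 0, 255], [0, 0, 0, 2.55, 1.5, 0, 255], [0, 0, 0, 2.55, 1.5, 0.5, 255], [0, 0, 0, 2.55, 1.5, 1.5, 255]]])

```text
time: 26.18
position: [0.6388, 0.029, 0.1671]
orientation: [[-0.242, 0.97, 0.007], [0.97, 0.242, 0.0], [-0.002, 0.007, -1.0]]
wrist_force: [0.2, -0.7, -1.8]
opening: 0.0107
```

```bash
python3 go.py b 72 0 90
```

```text
t=26.18 pos [0.6388 0.029  0.1671] yaw 14.0 F [ 0.2 -0.7 -1.8] open 10.7
  row: [0.07, 0.02, 0.02] [0.19, 0.07, 2.57]
```

Emit:
servo_tool(rows=[[[0, 0, 0, 0.15, 0.07, 0.7, 255], [0, 0, 0, 0.15, 0.07, 1.5, 255], [0, 0, 0, 0.15, 0.07, 2.3, 255], [0, 0, 0, 0.15, 0.07, 2.3, 255], [0, 0, 0, 0.15, 0.07, 2.3, 255]]])

```text
time: 26.6
position: [0.6364, 0.0322, 0.0938]
orientation: [[-0.239, 0.971, -0.003], [0.971, 0.239, -0.0], [0.0, -0.003, -1.0]]
wrist_force: [-0.5, -0.9, -0.0]
opening: 0.0107
```

Emit:
servo_tool(rows=[[[0, 0, 0, 0, 0, 0, 255], [0, 0, 0, 0, 0, 0, 255]]])

```text
time: 26.77
position: [0.6387, 0.0324, 0.0968]
orientation: [[-0.239, 0.971, 0.003], [0.971, 0.239, 0.0], [-0.001, 0.003, -1.0]]
wrist_force: [0.8, 0.1, -0.9]
opening: 0.0107
```

```bash
python3 go.py b 72 0 50
```

```text
t=26.77 pos [0.6387 0.0324 0.0968] yaw 13.9 F [ 0.8  0.1 -0.9] open 10.7
  row: [0.03, 0.01, -0.0] [0.08, 0.06, 1.56]
```

Emit:
servo_tool(rows=[[[0, 0, 0, 0.08, 0.05, 0.4, 255], [0, 0, 0, 0.08, 0.05, 0.8, 255], [0, 0, 0, 0.08, 0.05, 1.2, 255], [0, 0, 0, 0.08, 0.05, 1.5, 255], [0, 0, 0, 0.08, 0.05, 1.5, 255]]])

```text
time: 27.18
position: [0.6371, 0.0353, 0.0471]
orientation: [[-0.24, 0.971, -0.003], [0.971, 0.24, -0.0], [0.001, -0.003, -1.0]]
wrist_force: [-0.5, -0.4, -1.2]
opening: 0.0107
```

```bash
python3 go.py b 72 0 45
```

```text
t=27.18 pos [0.6371 0.0353 0.0471] yaw 13.9 F [-0.5 -0.4 -1.2] open 10.7
  row: [-0.03, -0.01, -0.0] [-0.03, 0.09, 0.07]
```

Emit:
servo_tool(rows=[[[0, 0, 0, -0.02, 0.03, 0.1, 255], [0, 0, 0, -0.02, 0.03, 0.12, 255], [0, 0, 0, -0.02, 0.03, 0.12, 255], [0, 0, 0, -0.02, 0.03, 0.12, 255]]])

```text
time: 27.52
position: [0.6392, 0.035, 0.0463]
orientation: [[-0.24, 0.971, -0.0], [0.971, 0.24, 0.0], [0.0, -0.0, -1.0]]
wrist_force: [-2.6, -0.7, 2.9]
opening: 0.0111
```

```bash
python3 go.py b 72 0 45
```

```text
t=27.52 pos [0.6392 0.035  0.0463] yaw 13.9 F [-2.6 -0.7  2.9] open 11.1
  row: [-0.0, -0.0, -0.0] [0.0, 0.03, 0.04]
```

Emit:
servo_tool(rows=[[[0, 0, 0, 0, 0, 0, 170], [0, 0, 0, 0, 0, 0, 165], [0, 0, 0, 0, 0, 0, 165], [0, 0, 0, 0, 0, 0, 165]]])

```text
time: 27.85
position: [0.6396, 0.0348, 0.0458]
orientation: [[-0.24, 0.971, 0.0], [0.971, 0.24, -0.0], [-0.0, 0.0, -1.0]]
wrist_force: [-0.5, 0.6, 0.1]
opening: 0.0301
```

Emit:
servo_tool(rows=[[[0, 0, 0, 0, 0, -1, 165], [0, 0, 0, 0, 0, -3, 165], [0, 0, 0, 0, 0, -7, 165], [0, 0, 0, 0, 0, -7, 165], [0, 0, 0, 0, 0, -7, 165]]])

```text
time: 28.27
position: [0.6391, 0.0348, 0.2446]
orientation: [[-0.24, 0.971, 0.0], [0.971, 0.24, -0.0], [-0.0, 0.0, -1.0]]
wrist_force: [1.4, -0.1, -0.1]
opening: 0.0299
```

Emit:
servo_tool(rows=[[[0, 0, 0, 5, 0, -3, 165], [0, 0, 0, 8, 0, -2.8, 165], [0, 0, 0, 9, 0, -2.8, 165], [0, 0, 0, 9, 0, -2.8, 165], [0, 0, 0, 9, 0, -2.8, 165]]])

```text
time: 28.68
position: [0.5918, 0.2272, 0.3084]
orientation: [[-0.239, 0.971, 0.001], [0.971, 0.239, 0.0], [0.0, 0.001, -1.0]]
wrist_force: [0.9, 1.0, -0.2]
opening: 0.0302
```

```bash
python3 go.py b 0 190 200;python3 - <<'E'
from h import *
f=manip.grab_frame('top'); cv2.imwrite('pics/t11.png',f[:,:,::-1])
f=manip.grab_frame('side'); cv2.imwrite('pics/s11.png',f[:,:,::-1])
zoom('pics/s11.png','pics/s11z.png',240,150,400,300,4)
zoom('pics/t11.png','pics/t11z.png',180,150,370,300,4)
E
```

```text
t=28.68 pos [0.5918 0.2272 0.3084] yaw 13.8 F [ 0.9  1.  -0.2] open 30.2
  row: [0.01, -0.0, -0.01] [-0.27, -2.38, 3.61]
```

View pics/t11z.png

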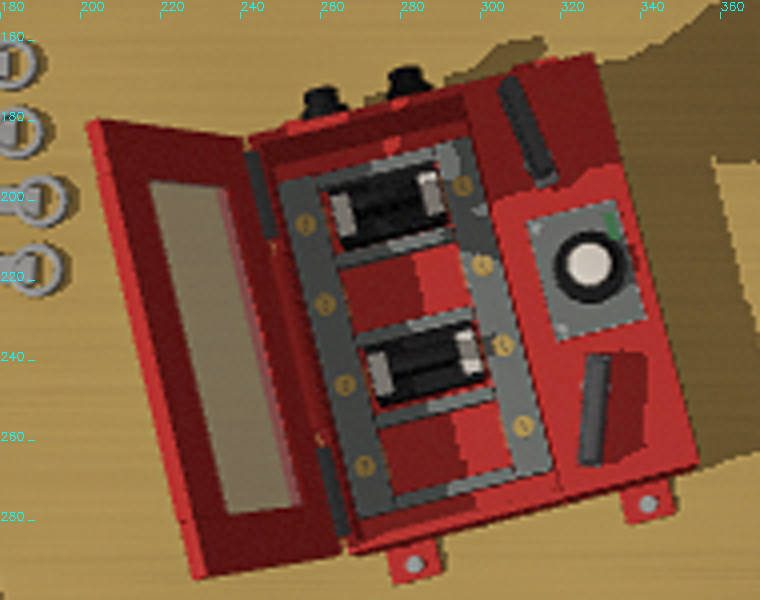

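View pics/s11z.png

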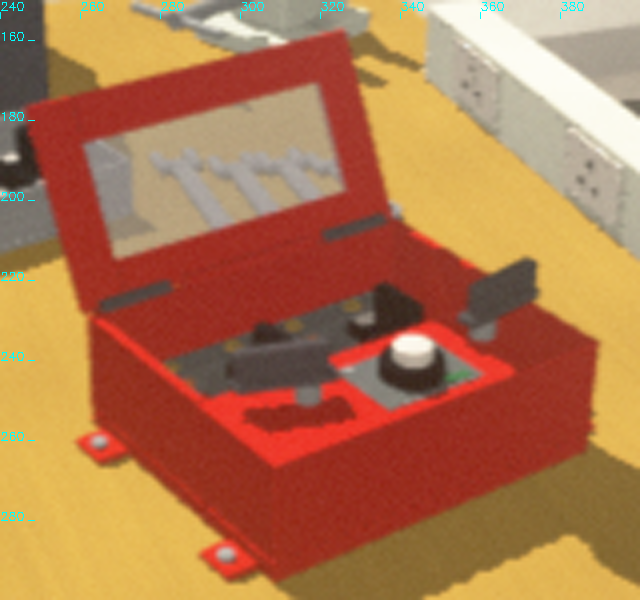

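Both fresh carriers look seated, in bay 3 (277,201) and bay 1 (286,240). The cover is open at the left. Next: measure the seating heights, the cover angle and the turnbutton angles.

```bash
python3 - <<'E'
from h import *
p=np.load('box.npy')
def inv(P):
    c,s=np.cos(p[2]),np.sin(p[2]); d=P[:2]-p[:2]; return np.array([c*d[0]+s*d[1],-s*d[0]+c*d[1],P[2]])*1000
print('bay3 contact +y',inv(tri((265.5,204.2),(330.5,230))[0]), [inv(tri((265.5,204.2),(330.5,v))[0])[2] for v in(228,229,231)])
for t,s in(((202,180),(326,157.5)),((228.3,294.5),(247,176.5))):
    P,e=tri(t,s); q=inv(P); print(q.round(1),e, 'angle',np.arctan2(q[2]-80,65-q[1]), np.hypot(q[2]-80,65-q[1]))
from go import B
for n,P in(('top',(72,26,36)),('top',(72,-26,36)),('side',(72,26,36)),('side',(72,-26,36)),('side',(72,20,66)),('side',(72,-20,66)),('side',(-24,20,66)),('side',(-24,-20,66)),('top',(-65,-90,118)),('top',(65,-90,118)),('side',(-65,-90,118)),('side',(65,-90,118)),('top',(-24,26,36)),('top',(-24,-26,36))): print(n,P,proj(n,B(P)).round(1))
E
python3 go.py b 0 170 250
```

```text
bay3 contact +y [68.07442587 26.43570357 35.34735393] [np.float64(41.91141253366337), np.float64(38.63488051639269), np.float64(32.0487791331206)]
[120.1 129.8 192.8] 0.0038655118299391646 angle 2.0924042527700366 130.10354435890716
[-118.2  131.2  193.4] 0.003575013468227668 angle 2.0993687772110734 131.35804812791105
top (72, 26, 36) [[265.  203.2]]
top (72, -26, 36) [[287.  197.7]]
side (72, 26, 36) [[332.4 229.4]]
side (72, -26, 36) [[344.8 237.7]]
side (72, 20, 66) [[334.3 220.3]]
side (72, -20, 66) [[343.9 226.5]]
side (-24, 20, 66) [[303.9 230.4]]
side (-24, -20, 66) [[313.3 237.2]]
top (-65, -90, 118) [[329.2 244.4]]
top (65, -90, 118) [[314.4 186.6]]
side (-65, -90, 118) [[317.1 235.5]]
side (65, -90, 118) [[361.3 220.2]]
top (-24, 26, 36) [[274.9 243.3]]
top (-24, -26, 36) [[297.  237.8]]
 t=28.78 pos [0.5912 0.2311 0.3092] yaw 14.2 F [-1.2 -0.   0. ] open 30.3
  row: [0.03, -0.02, 0.06] [-1.05, -2.4, 1.96]
```

Emit:
servo_tool(rows=[[[0, 0, 0, -1, -2.4, 1, 255], [0, 0, 0, -1, -2.4, 2, 255], [0, 0, 0, -1, -2.4, 3, 255], [0, 0, 0, -1, -2.4, 3.9, 255], [0, 0, 0, -1, -2.4, 3.9, 255]]])

```text
time: 29.2
position: [0.5256, 0.1773, 0.1841]
orientation: [[-0.239, 0.971, -0.01], [0.971, 0.239, -0.004], [-0.001, -0.01, -1.0]]
wrist_force: [-1.5, 0.4, -0.9]
opening: -0.0
```

Emit:
servo_tool(rows=[[[0, 0, 0, 0, 0, 0, 255], [0, 0, 0, 0, 0, 0, 255], [0, 0, 0, 0, 0, 0, 255]]])

```text
time: 29.45
position: [0.5314, 0.1799, 0.1932]
orientation: [[-0.24, 0.971, 0.004], [0.971, 0.24, 0.001], [0.0, 0.004, -1.0]]
wrist_force: [-0.2, 0.2, -0.5]
opening: -0.0002
```

```bash
python3 go.py b 0 133 180.4;python3 - <<'E'
from h import *
f=manip.grab_frame('side'); cv2.imwrite('pics/s12.png',f[:,:,::-1])
zoom('pics/s12.png','pics/s12z.png',220,60,380,210,4)
E
```

```text
t=29.45 pos [0.5314 0.1799 0.1932] yaw 13.9 F [-0.2  0.2 -0.5] open -0.2
  row: [0.04, -0.0, -0.0] [-1.12, -0.04, 0.43]
```

View pics/s12z.png

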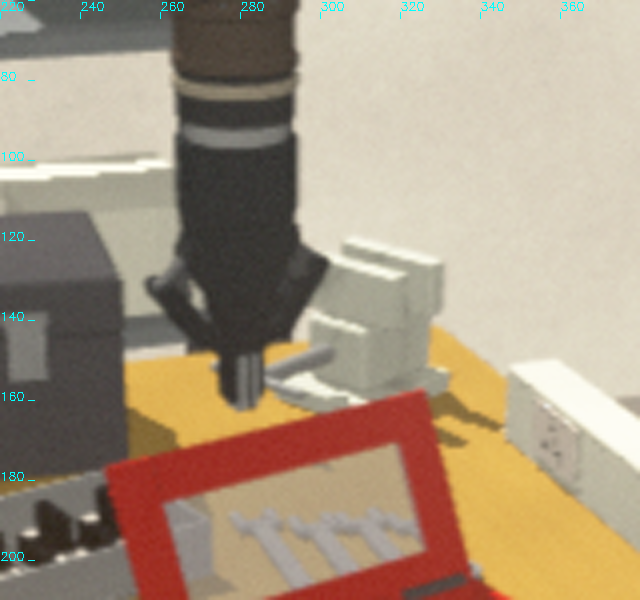

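Side view: the fingertips at (281,162) are behind the cover's free edge (~(285,168)) and just above it. I'll lower, then push the cover over along its arc.

Emit:
servo_tool(rows=[[[0, 0, 0, 0, 0, 0.5, 255], [0, 0, 0, -0.4, 0, 0.5, 255], [0, 0, 0, -0.8, 0, 0.45, 255], [0, 0, 0, -1.1, 0, 0.42, 255], [0, 0, 0, -1.4, 0, 0.3, 255]]])

```text
time: 29.92
position: [0.5405, 0.1384, 0.1833]
orientation: [[-0.24, 0.971, 0.002], [0.971, 0.24, 0.003], [0.002, 0.002, -1.0]]
wrist_force: [-0.8, 5.2, 3.8]
opening: 0.0
```

```bash
python3 go.py b 0 111.9 189.7; python3 go.py b 0 89.4 194.7; python3 go.py b 0 66.3 195
```

```text
t=29.92 pos [0.5405 0.1384 0.1833] yaw 13.9 F [-0.8  5.2  3.8] open 0.0
  row: [0.02, -0.02, -0.0] [-0.41, -0.0, -0.21]
 t=29.92 pos [0.5405 0.1384 0.1833] yaw 13.9 F [-0.8  5.2  3.8] open 0.0
  row: [0.02, -0.02, -0.0] [-1.15, -0.0, -0.38]
 t=29.92 pos [0.5405 0.1384 0.1833] yaw 13.9 F [-0.8  5.2  3.8] open 0.0
  row: [0.02, -0.02, -0.0] [-1.92, -0.0, -0.39]
```

Emit:
servo_tool(rows=[[[0, 0, 0, -0.4, 0, -0.15, 255], [0, 0, 0, -0.8, 0, -0.28, 255], [0, 0, 0, -1.15, 0, -0.35, 255], [0, 0, 0, -1.5, 0, -0.38, 255], [0, 0, 0, -1.9, 0, -0.38, 255]]])

```text
time: 30.33
position: [0.5539, 0.0822, 0.1936]
orientation: [[-0.239, 0.971, 0.001], [0.971, 0.239, 0.0], [0.0, 0.001, -1.0]]
wrist_force: [0.9, 2.4, -0.4]
opening: 0.0001
```

```bash
for a in "43.7 190.8" "22.3 182.2" "3.1 169.5"; do python3 go.py b 0 $a; done;  python3 - <<'E'
from h import *
f=manip.grab_frame('side'); cv2.imwrite('pics/s13.png',f[:,:,::-1])
zoom('pics/s13.png','pics/s13z.png',220,110,400,270,4)
E
```

```text
t=30.33 pos [0.5539 0.0822 0.1936] yaw 13.9 F [ 0.9  2.4 -0.4] open 0.1
  row: [0.01, -0.0, -0.0] [-0.75, 0.01, 0.09]
 t=30.33 pos [0.5539 0.0822 0.1936] yaw 13.9 F [ 0.9  2.4 -0.4] open 0.1
  row: [0.01, -0.0, -0.0] [-1.47, 0.01, 0.38]
 t=30.33 pos [0.5539 0.0822 0.1936] yaw 13.9 F [ 0.9  2.4 -0.4] open 0.1
  row: [0.01, -0.0, -0.0] [-2.11, 0.01, 0.8]
```

View pics/s13z.png

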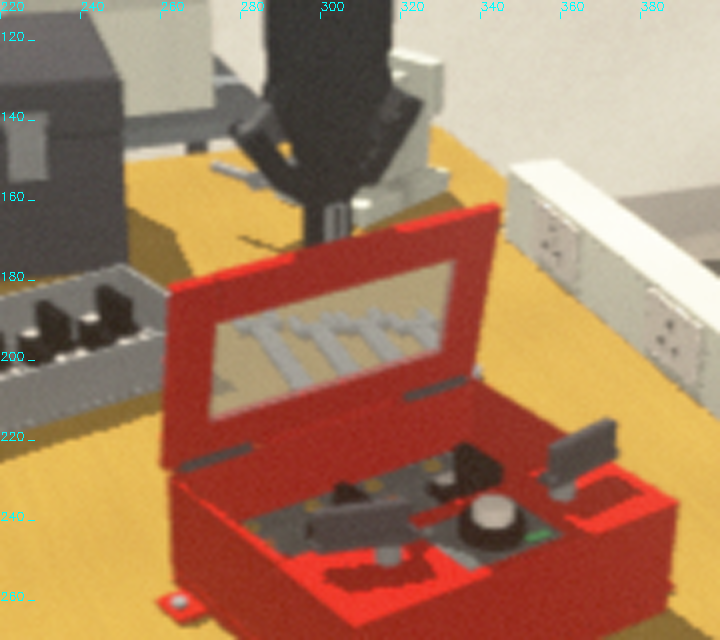

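The cover is moving over: its top edge is now at (262–345, 162–182), roughly upright. Continuing along the arc.

Emit:
servo_tool(rows=[[[0, 0, 0, -0.4, 0, 0, 255], [0, 0, 0, -0.75, 0, 0.09, 255], [0, 0, 0, -1.1, 0, 0.22, 255], [0, 0, 0, -1.47, 0, 0.4, 255], [0, 0, 0, -1.8, 0, 0.6, 255]]])

```text
time: 30.8
position: [0.5667, 0.0294, 0.1747]
orientation: [[-0.239, 0.971, 0.001], [0.971, 0.239, -0.001], [-0.001, 0.0, -1.0]]
wrist_force: [-0.1, 0.8, 1.8]
opening: -0.0001
```

```bash
for a in "3.1 169.5" "-13.3 153.2" "-26 134"; do python3 go.py b 0 $a; done
```

```text
t=30.80 pos [0.5667 0.0294 0.1747] yaw 13.8 F [-0.1  0.8  1.8] open -0.1
  row: [0.0, 0.01, -0.0] [-0.3, 0.02, 0.17]
 t=30.80 pos [0.5667 0.0294 0.1747] yaw 13.8 F [-0.1  0.8  1.8] open -0.1
  row: [0.0, 0.01, -0.0] [-0.84, 0.02, 0.72]
 t=30.80 pos [0.5667 0.0294 0.1747] yaw 13.8 F [-0.1  0.8  1.8] open -0.1
  row: [0.0, 0.01, -0.0] [-1.26, 0.02, 1.36]
```

Emit:
servo_tool(rows=[[[0, 0, 0, -0.3, 0, 0.2, 255], [0, 0, 0, -0.6, 0, 0.45, 255], [0, 0, 0, -0.84, 0, 0.72, 255], [0, 0, 0, -1.05, 0, 1.02, 255], [0, 0, 0, -1.26, 0, 1.36, 255]]])

```text
time: 31.22
position: [0.5755, -0.0067, 0.1333]
orientation: [[-0.239, 0.971, 0.0], [0.971, 0.239, -0.001], [-0.001, -0.0, -1.0]]
wrist_force: [0.5, 0.1, 1.0]
opening: -0.0
```

```bash
for a in "-34.7 112.6" "-39 90"; do python3 go.py b 0 $a; done
```

```text
t=31.22 pos [ 0.5755 -0.0067  0.1333] yaw 13.9 F [0.5 0.1 1. ] open -0.0
  row: [-0.0, 0.01, -0.0] [-0.32, 0.02, 0.69]
 t=31.22 pos [ 0.5755 -0.0067  0.1333] yaw 13.9 F [0.5 0.1 1. ] open -0.0
  row: [-0.0, 0.01, -0.0] [-0.46, 0.02, 1.44]
```

Emit:
servo_tool(rows=[[[0, 0, 0, -0.15, 0, 0.3, 255], [0, 0, 0, -0.28, 0, 0.6, 255], [0, 0, 0, -0.38, 0, 0.9, 255], [0, 0, 0, -0.44, 0, 1.2, 255], [0, 0, 0, -0.46, 0, 1.4, 255]]])

```text
time: 31.63
position: [0.5782, -0.0195, 0.0907]
orientation: [[-0.24, 0.971, -0.001], [0.971, 0.24, -0.0], [-0.0, -0.001, -1.0]]
wrist_force: [0.1, -1.1, 1.4]
opening: -0.0001
```

```bash
for a in "-39 90"; do python3 go.py b 0 $a; done;  python3 - <<'E'
from h import *
f=manip.grab_frame('side'); cv2.imwrite('pics/s14.png',f[:,:,::-1])
zoom('pics/s14.png','pics/s14z.png',240,150,400,300,4)
E
```

```text
t=31.63 pos [ 0.5782 -0.0195  0.0907] yaw 13.9 F [ 0.1 -1.1  1.4] open -0.1
  row: [-0.01, 0.0, -0.0] [-0.02, 0.04, 0.02]
```

View pics/s14z.png

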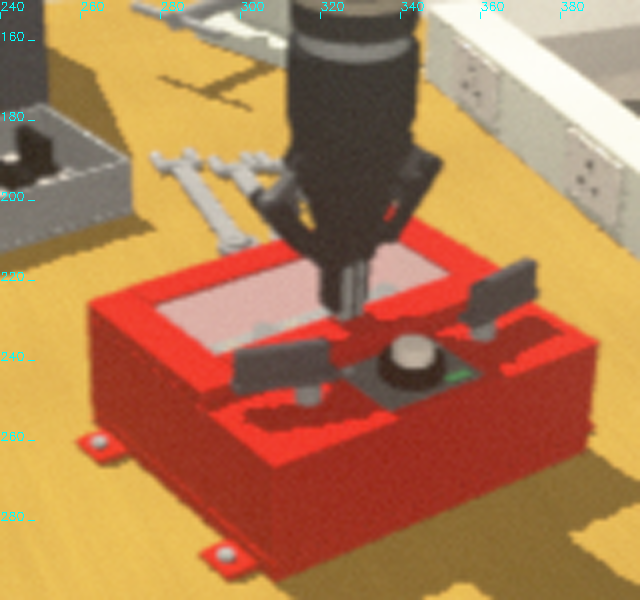

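The cover lies almost flat. Press it home gently until the force rises.

Emit:
servo_tool(rows=[[[0, 0, 0, 0, 0, 0.04, 255], [0, 0, 0, 0, 0, 0.08, 255], [0, 0, 0, 0, 0, 0.08, 255], [0, 0, 0, 0, 0, 0.08, 255]]])

```text
time: 32.02
position: [0.5785, -0.0191, 0.0901]
orientation: [[-0.24, 0.971, 0.0], [0.971, 0.24, -0.0], [-0.0, 0.0, -1.0]]
wrist_force: [-1.4, 0.8, 2.0]
opening: 0.0002
```

Emit:
servo_tool(rows=[[[0, 0, 0, 0, 0, 0.05, 255], [0, 0, 0, 0, 0, 0.05, 255], [0, 0, 0, 0, 0, 0.05, 255]]])

```text
time: 32.27
position: [0.5786, -0.0191, 0.09]
orientation: [[-0.24, 0.971, 0.001], [0.971, 0.24, 0.0], [-0.0, 0.001, -1.0]]
wrist_force: [-4.3, 0.1, 11.1]
opening: 0.0003
```

It is flat at z = 90 with 11 N and no further travel, so it is shut. Next, the near turnbutton.

Emit:
servo_tool(rows=[[[0, 0, 0, 0, 0, -1, 255], [0, 0, 0, 0, 0, -2, 255], [0, 0, 0, 0, 0, -2, 255], [0, 0, 0, 0, 0, -2, 255]]])

```text
time: 32.6
position: [0.58, -0.0192, 0.1503]
orientation: [[-0.24, 0.971, 0.004], [0.971, 0.24, -0.0], [-0.001, 0.004, -1.0]]
wrist_force: [-0.3, 0.5, -0.3]
opening: -0.0001
```

```bash
python3 go.py b -108 -118 150
```

```text
t=32.60 pos [ 0.58   -0.0192  0.1503] yaw 13.9 F [-0.3  0.5 -0.3] open -0.1
  row: [0.04, 0.01, 0.0] [-2.65, -3.62, -0.0]
```

Emit:
servo_tool(rows=[[[0, 0, 0, -2.65, -3.6, 0, 255], [0, 0, 0, -2.65, -3.6, 0, 255], [0, 0, 0, -2.65, -3.6, 0, 255], [0, 0, 0, -2.65, -3.6, 0, 255], [0, 0, 0, -2.65, -3.6, 0, 255]]])

```text
time: 33.02
position: [0.4907, -0.1239, 0.1474]
orientation: [[-0.236, 0.972, -0.002], [0.972, 0.236, 0.0], [0.001, -0.002, -1.0]]
wrist_force: [0.0, 0.2, 0.3]
opening: 0.0001
```

```bash
python3 go.py b -108 -118 100;  python3 - <<'E'
from h import *
for n in('side','top'):
  f=manip.grab_frame(n); cv2.imwrite(f'pics/{n}15.png',f[:,:,::-1])
zoom('pics/side15.png','pics/s15z.png',240,170,400,300,4)
zoom('pics/top15.png','pics/t15z.png',220,150,380,300,4)
E
```

```text
t=33.02 pos [ 0.4907 -0.1239  0.1474] yaw 13.7 F [0.  0.2 0.3] open 0.1
  row: [-0.01, -0.01, -0.04] [0.02, 0.11, 1.58]
```

View pics/s15z.png

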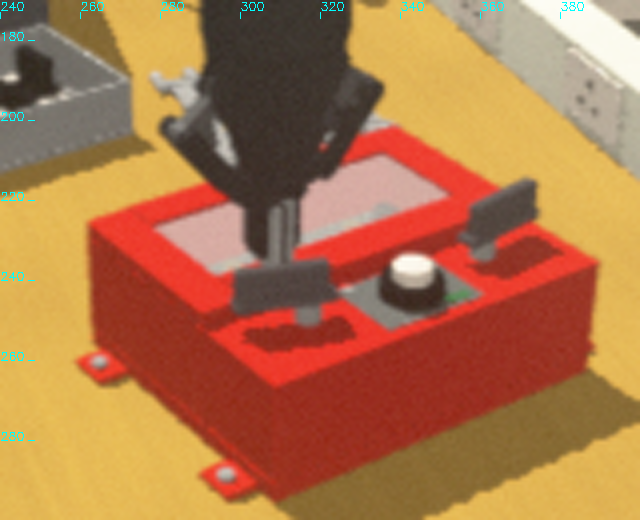

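View pics/t15z.png

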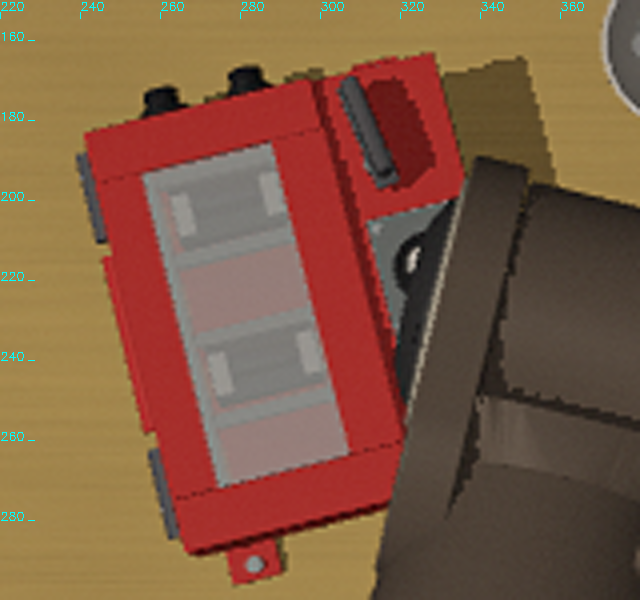

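```bash
python3 - <<'E'
from h import *
print(proj('side',[.4907,-.1239,.1474]),proj('side',[.4907,-.1239,.100]))
E
python3 go.py b -108 -118 100
```

```text
[[307.71862626 235.2920111 ]] [[307.44293141 254.20980751]]
 t=33.12 pos [ 0.4928 -0.1223  0.1477] yaw 13.8 F [ 0.7 -0.4 -0.8] open 0.1
  row: [0.0, -0.01, -0.01] [-0.02, 0.02, 1.59]
```

The tip projects to (308,235), as seen, i.e. in front of the wing. Descending, then sweeping.

Emit:
servo_tool(rows=[[[0, 0, 0, 0, 0, 0.8, 255], [0, 0, 0, 0, 0, 1.6, 255], [0, 0, 0, 0, 0, 1.6, 255], [0, 0, 0, 0, 0, 1.6, 255], [0, 0, 0, 0, 0, 1.6, 255]]])

```text
time: 33.53
position: [0.4937, -0.1217, 0.1009]
orientation: [[-0.241, 0.971, 0.0], [0.971, 0.241, 0.0], [0.0, 0.0, -1.0]]
wrist_force: [-0.2, 0.7, -0.0]
opening: 0.0002
```

```bash
for a in "-104.5 -87.2" "-102.3 -76" "-97.3 -66.1" "-91 -59"; do python3 go.py b $a 101|tail -1; done; python3 go.py b -84 -54 101
```

```text
row: [0.0, -0.0, 0.01] [1.0, 0.11, -0.0]
  row: [0.0, -0.0, 0.01] [1.37, 0.18, -0.0]
  row: [0.0, -0.0, 0.01] [1.7, 0.35, -0.0]
  row: [0.0, -0.0, 0.01] [1.94, 0.56, -0.0]
 t=33.53 pos [ 0.4937 -0.1217  0.1009] yaw 13.9 F [-0.2  0.7 -0. ] open 0.2
  row: [0.0, -0.0, 0.01] [2.1, 0.79, -0.0]
```

Emit:
servo_tool(rows=[[[0, 0, 0, 0.35, 0.03, 0, 255], [0, 0, 0, 0.7, 0.07, 0, 255], [0, 0, 0, 1.0, 0.11, 0, 255], [0, 0, 0, 1.2, 0.14, 0, 255], [0, 0, 0, 1.37, 0.18, 0, 255]]])

```text
time: 33.95
position: [0.4883, -0.0803, 0.1009]
orientation: [[-0.24, 0.971, 0.001], [0.971, 0.24, -0.001], [-0.001, 0.001, -1.0]]
wrist_force: [0.3, -2.3, 0.9]
opening: -0.0
```

Emit:
servo_tool(rows=[[[0, 0, 0, 0.17, 0.08, 0, 255], [0, 0, 0, 0.33, 0.17, 0, 255], [0, 0, 0, 0.45, 0.27, 0, 255], [0, 0, 0, 0.57, 0.38, 0, 255], [0, 0, 0, 0.65, 0.5, 0, 255]]])

```text
time: 34.37
position: [0.4981, -0.0581, 0.1001]
orientation: [[-0.24, 0.971, -0.001], [0.971, 0.24, 0.0], [0.0, -0.001, -1.0]]
wrist_force: [-1.0, -0.9, 0.0]
opening: 0.0
```

Emit:
servo_tool(rows=[[[0, 0, 0, 0.08, 0.1, 0, 255], [0, 0, 0, 0.08, 0.15, 0, 255], [0, 0, 0, 0.08, 0.15, 0, 255]]])

```text
time: 34.62
position: [0.5017, -0.0547, 0.1]
orientation: [[-0.24, 0.971, -0.001], [0.971, 0.24, 0.001], [0.001, -0.001, -1.0]]
wrist_force: [-2.5, 1.5, 0.2]
opening: 0.0001
```

```bash
python3 go.py b -84 -54 101
python3 - <<'E'
from h import *
for n in('side','top'):
  f=manip.grab_frame(n); cv2.imwrite(f'pics/{n}16.png',f[:,:,::-1])
zoom('pics/side16.png','pics/s16z.png',240,170,400,300,4)
E
```

```text
t=34.62 pos [ 0.5017 -0.0547  0.1   ] yaw 13.9 F [-2.5  1.5  0.2] open 0.1
  row: [-0.01, -0.01, 0.0] [0.0, -0.01, -0.03]
```

View pics/s16z.png

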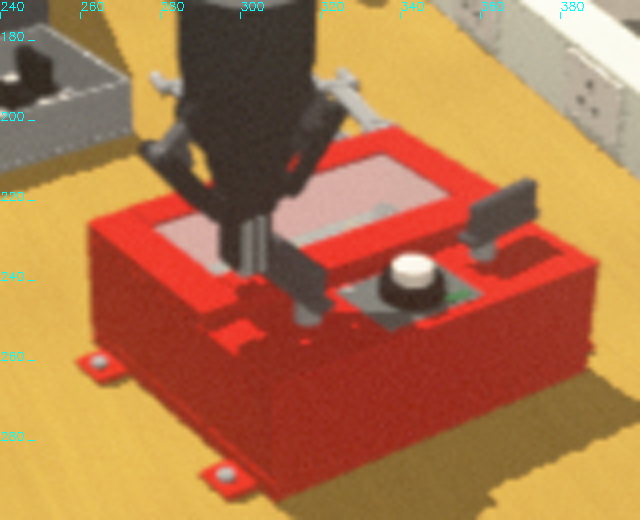

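The wing at ~(313,237) now points across the cover. Keep pushing to the stop until the force builds.

Emit:
servo_tool(rows=[[[0, 0, 0, 0, 0.1, 0, 255], [0, 0, 0, 0, 0.15, 0, 255], [0, 0, 0, 0, 0.15, 0, 255]]])

```text
time: 34.97
position: [0.5025, -0.0545, 0.0998]
orientation: [[-0.239, 0.971, -0.007], [0.971, 0.239, -0.001], [0.001, -0.007, -1.0]]
wrist_force: [-14.8, -0.9, 8.1]
opening: -0.0004
```

Emit:
servo_tool(rows=[[[0, 0, 0, 0, 0.08, 0, 255], [0, 0, 0, 0, 0.08, 0, 255], [0, 0, 0, 0, 0.08, 0, 255]]])

```text
time: 35.22
position: [0.5029, -0.0543, 0.0997]
orientation: [[-0.239, 0.971, -0.01], [0.971, 0.239, -0.002], [0.001, -0.011, -1.0]]
wrist_force: [-22.0, -2.8, 13.6]
opening: -0.0
```

At the stop: 22 N, hardly any motion. Backing off and going to the far turnbutton.

Emit:
servo_tool(rows=[[[0, 0, 0, 0, -0.6, 0, 255], [0, 0, 0, 0, -0.8, -1, 255], [0, 0, 0, 0, -0.8, -2, 255], [0, 0, 0, 0, -0.8, -2.5, 255], [0, 0, 0, 0, -0.8, -2.5, 255]]])

```text
time: 35.63
position: [0.4876, -0.0598, 0.1794]
orientation: [[-0.239, 0.971, 0.008], [0.971, 0.239, -0.001], [-0.003, 0.007, -1.0]]
wrist_force: [0.5, -1.4, -0.0]
opening: -0.0001
```

```bash
python3 go.py b 108 -118 170
```

```text
t=35.63 pos [ 0.4876 -0.0598  0.1794] yaw 13.8 F [ 0.5 -1.4 -0. ] open -0.1
  row: [0.07, 0.02, -0.01] [-2.07, 6.89, 0.37]
```

Emit:
servo_tool(rows=[[[0, 0, 0, -2.1, 6.9, 0, 255], [0, 0, 0, -2.1, 6.9, 0, 255], [0, 0, 0, -2.1, 6.9, 0, 255], [0, 0, 0, -2.1, 6.9, 0, 255], [0, 0, 0, -2.1, 6.9, 0, 255]]])

```text
time: 36.05
position: [0.6953, -0.0706, 0.1742]
orientation: [[-0.239, 0.971, 0.0], [0.971, 0.239, 0.0], [0.0, 0.0, -1.0]]
wrist_force: [1.3, -1.0, 1.0]
opening: -0.0004
```

Emit:
servo_tool(rows=[[[0, 0, 0, 0, 0.4, 0.5, 255], [0, 0, 0, 0, 0.4, 0.5, 255], [0, 0, 0, 0, 0.4, 0.5, 255]]])

```text
time: 36.3
position: [0.7043, -0.0674, 0.157]
orientation: [[-0.24, 0.971, -0.005], [0.971, 0.24, 0.0], [0.002, -0.004, -1.0]]
wrist_force: [-0.9, 0.3, -1.1]
opening: -0.0004
```

```bash
python3 go.py b 108 -118 101
python3 - <<'E'
from h import *
for n in('side','top'):
  f=manip.grab_frame(n); cv2.imwrite(f'pics/{n}17.png',f[:,:,::-1])
zoom('pics/side17.png','pics/s17z.png',240,150,400,300,4)
E
```

```text
t=36.30 pos [ 0.7043 -0.0674  0.157 ] yaw 13.9 F [-0.9  0.3 -1.1] open -0.4
  row: [-0.04, -0.02, 0.0] [-0.1, -0.05, 1.87]
```

View pics/s17z.png

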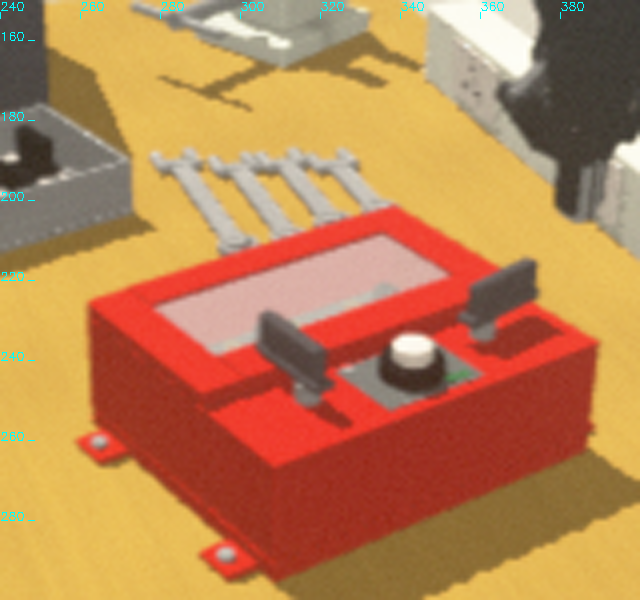

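The near wing at (310,235) is across the cover, and the tool tip at (383,203) is beside the far wing. Descending and sweeping.

Emit:
servo_tool(rows=[[[0, 0, 0, -0.1, -0.05, 0.9, 255], [0, 0, 0, -0.1, -0.05, 1.85, 255], [0, 0, 0, -0.1, -0.05, 1.85, 255], [0, 0, 0, -0.1, -0.05, 1.85, 255], [0, 0, 0, -0.1, -0.05, 1.85, 255]]])

```text
time: 36.82
position: [0.7042, -0.0709, 0.1073]
orientation: [[-0.24, 0.971, 0.002], [0.971, 0.24, -0.0], [-0.001, 0.002, -1.0]]
wrist_force: [0.1, 0.2, 1.3]
opening: -0.0002
```

```bash
for a in "104.5 -87.2" "102.3 -76" "97.3 -66.1" "91 -59"; do python3 go.py b $a 101|tail -1; done; python3 go.py b 84 -54 101
```

```text
row: [0.02, 0.01, -0.0] [1.04, -0.15, 0.21]
  row: [0.02, 0.01, -0.0] [1.41, -0.22, 0.21]
  row: [0.02, 0.01, -0.0] [1.74, -0.39, 0.21]
  row: [0.02, 0.01, -0.0] [1.98, -0.6, 0.21]
 t=36.82 pos [ 0.7042 -0.0709  0.1073] yaw 13.9 F [0.1 0.2 1.3] open -0.2
  row: [0.02, 0.01, -0.0] [2.14, -0.83, 0.21]
```

Emit:
servo_tool(rows=[[[0, 0, 0, 0.35, -0.05, 0.2, 255], [0, 0, 0, 0.7, -0.1, 0.2, 255], [0, 0, 0, 1.0, -0.13, 0.2, 255], [0, 0, 0, 1.22, -0.17, 0.2, 255], [0, 0, 0, 1.4, -0.22, 0.2, 255]]])

```text
time: 37.23
position: [0.6881, -0.031, 0.1002]
orientation: [[-0.24, 0.971, 0.002], [0.971, 0.24, -0.001], [-0.001, 0.002, -1.0]]
wrist_force: [0.7, -2.6, 0.9]
opening: 0.0001
```

Emit:
servo_tool(rows=[[[0, 0, 0, 0.17, -0.08, 0, 255], [0, 0, 0, 0.33, -0.17, 0, 255], [0, 0, 0, 0.45, -0.27, 0, 255], [0, 0, 0, 0.57, -0.38, 0, 255], [0, 0, 0, 0.65, -0.5, 0, 255]]])

```text
time: 37.65
position: [0.6682, -0.0158, 0.0987]
orientation: [[-0.24, 0.971, -0.0], [0.971, 0.24, 0.0], [0.0, 0.0, -1.0]]
wrist_force: [2.5, -1.2, 0.4]
opening: -0.0002
```

Emit:
servo_tool(rows=[[[0, 0, 0, 0.08, -0.1, 0, 255], [0, 0, 0, 0.08, -0.2, 0, 255], [0, 0, 0, 0.08, -0.2, 0, 255]]])

```text
time: 37.9
position: [0.6635, -0.0144, 0.0989]
orientation: [[-0.24, 0.971, 0.004], [0.971, 0.24, 0.002], [0.001, 0.004, -1.0]]
wrist_force: [7.4, 3.2, -2.7]
opening: 0.0001
```

```bash
python3 go.py b 84 -54 101
```

```text
t=37.90 pos [ 0.6635 -0.0144  0.0989] yaw 13.9 F [ 7.4  3.2 -2.7] open 0.1
  row: [0.04, -0.01, 0.0] [-0.01, 0.04, -0.07]
```

Emit:
servo_tool(rows=[[[0, 0, 0, 0, -0.08, 0, 255], [0, 0, 0, 0, -0.15, 0, 255], [0, 0, 0, 0, -0.15, 0, 255]]])

```text
time: 38.15
position: [0.6628, -0.0147, 0.0993]
orientation: [[-0.241, 0.971, 0.01], [0.971, 0.241, 0.004], [0.001, 0.011, -1.0]]
wrist_force: [19.6, 5.6, -9.3]
opening: -0.0
```

Emit:
servo_tool(rows=[[[0, 0, 0, 0, 0.6, 0, 255], [0, 0, 0, 0, 0.8, -1, 255], [0, 0, 0, 0, 0.8, -2, 255], [0, 0, 0, 0, 0.8, -2.5, 255], [0, 0, 0, 0, 0.8, -2.5, 255]]])

```text
time: 38.57
position: [0.6824, -0.0106, 0.1781]
orientation: [[-0.24, 0.971, 0.006], [0.971, 0.24, 0.0], [-0.001, 0.005, -1.0]]
wrist_force: [0.3, 0.4, -0.1]
opening: -0.0004
```

```bash
python3 go.py b 0 -103 160
python3 - <<'E'
from h import *
for n in('side','top'):
  f=manip.grab_frame(n); cv2.imwrite(f'pics/{n}18.png',f[:,:,::-1])
zoom('pics/side18.png','pics/s18z.png',240,150,400,300,4)
zoom('pics/top18.png','pics/t18z.png',220,150,380,300,4)
E
```

```text
t=38.57 pos [ 0.6824 -0.0106  0.1781] yaw 13.9 F [ 0.3  0.4 -0.1] open -0.4
  row: [0.05, 0.01, -0.0] [-1.61, -3.41, 0.59]
```

View pics/s18z.png

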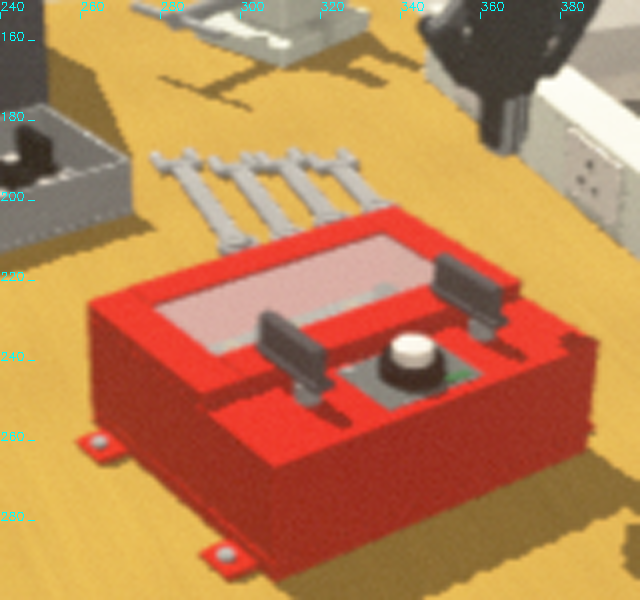

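View pics/t18z.png

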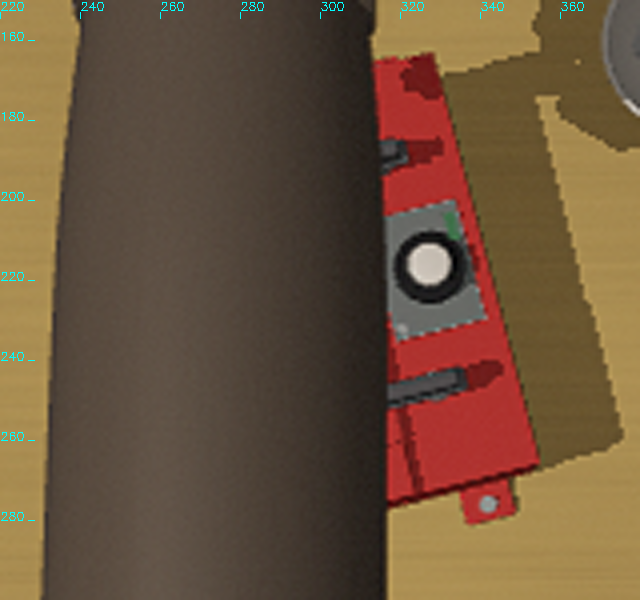

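Both wings, at (310,235) and (357,222), stand parallel across the cover edge. The far stop was felt at 20 N. Last: the test button.

Emit:
servo_tool(rows=[[[0, 0, 0, -1.6, -3.4, 0, 255], [0, 0, 0, -1.6, -3.4, 0, 255], [0, 0, 0, -1.6, -3.4, 0, 255], [0, 0, 0, -1.6, -3.4, 0, 255], [0, 0, 0, -1.6, -3.4, 0.6, 255]]])

```text
time: 39.08
position: [0.593, -0.083, 0.1577]
orientation: [[-0.237, 0.971, 0.003], [0.971, 0.237, -0.0], [-0.001, 0.003, -1.0]]
wrist_force: [1.1, 0.4, -0.0]
opening: 0.0005
```

Emit:
servo_tool(rows=[[[0, 0, 0, 0, 0, 1, 255], [0, 0, 0, 0, 0, 1, 255], [0, 0, 0, 0, 0, 1, 255], [0, 0, 0, 0, 0, 1, 255]]])

```text
time: 39.42
position: [0.5934, -0.0815, 0.1259]
orientation: [[-0.24, 0.971, -0.001], [0.971, 0.24, 0.0], [0.001, -0.001, -1.0]]
wrist_force: [-0.4, -0.5, 0.5]
opening: -0.0
```

```bash
python3 go.py b 0 -103 107
python3 - <<'E'
from h import *
print(tri((327.4,216),(343,236.2)))
E
```

```text
t=39.42 pos [ 0.5934 -0.0815  0.1259] yaw 13.9 F [-0.4 -0.5  0.5] open -0.0
  row: [-0.01, -0.0, 0.0] [-0.03, 0.04, 0.63]
(array([ 0.59367583, -0.08225279,  0.10152684]), np.float64(0.001881430782925505))
```

Well centred. Lowering to the button in steps.

Emit:
servo_tool(rows=[[[0, 0, 0, -0.02, 0.02, 0.3, 255], [0, 0, 0, -0.02, 0.02, 0.6, 255], [0, 0, 0, -0.02, 0.02, 0.75, 255], [0, 0, 0, -0.02, 0.02, 0.85, 255], [0, 0, 0, -0.02, 0.02, 0.9, 255]]])

```text
time: 39.83
position: [0.5943, -0.0821, 0.0986]
orientation: [[-0.24, 0.971, -0.0], [0.971, 0.24, 0.0], [0.0, -0.0, -1.0]]
wrist_force: [-1.6, 0.9, 4.0]
opening: -0.0
```

Emit:
servo_tool(rows=[[[0, 0, 0, 0, 0, 0.05, 255], [0, 0, 0, 0, 0, 0.1, 255], [0, 0, 0, 0, 0, 0.1, 255]]])

```text
time: 40.08
position: [0.5943, -0.0821, 0.0962]
orientation: [[-0.24, 0.971, 0.0], [0.971, 0.24, 0.0], [0.0, 0.0, -1.0]]
wrist_force: [-1.6, 0.9, 5.1]
opening: -0.0001
```

Emit:
servo_tool(rows=[[[0, 0, 0, 0, 0, 0.06, 255], [0, 0, 0, 0, 0, 0.08, 255], [0, 0, 0, 0, 0, 0.08, 255], [0, 0, 0, 0, 0, 0.08, 255]]])

```text
time: 40.42
position: [0.5944, -0.0821, 0.0959]
orientation: [[-0.24, 0.971, 0.002], [0.971, 0.24, -0.0], [-0.001, 0.002, -1.0]]
wrist_force: [-6.4, 2.1, 15.2]
opening: 0.0
```

Bottomed at z = 95.9 mm with 15 N. Releasing and moving clear.

Emit:
servo_tool(rows=[[[0, 0, 0, 0, 0, -0.5, 255], [0, 0, 0, 0, 0, -1.5, 255], [0, 0, 0, 0, 0, -3, 255], [0, 0, 0, 0, 0, -5, 255], [0, 0, 0, 0, 0, -5, 255]]])

```text
time: 40.83
position: [0.5951, -0.0824, 0.2484]
orientation: [[-0.24, 0.971, 0.005], [0.971, 0.24, -0.001], [-0.002, 0.005, -1.0]]
wrist_force: [0.2, -0.2, -0.5]
opening: 0.0001
```

Emit:
servo_tool(rows=[[[0, 0, 0, -6, -4, -0.5, 255], [0, 0, 0, -6, -4, -0.5, 255], [0, 0, 0, -6, -4, -0.5, 255], [0, 0, 0, -6, -4, -0.5, 255], [0, 0, 0, -6, -4, -0.5, 255]]])

```text
time: 41.25
position: [0.5229, -0.2793, 0.258]
orientation: [[-0.24, 0.971, 0.0], [0.971, 0.24, -0.0], [-0.0, 0.0, -1.0]]
wrist_force: [1.1, -0.0, -0.6]
opening: -0.0001
```

Emit:
servo_tool(rows=[[[0, 0, 0, 0, -2, 0, 255], [0, 0, 0, 0, -3, 0, 255], [0, 0, 0, 0, -3, 0, 255], [0, 0, 0, 0, -3, 0, 255], [0, 0, 0, 0, -3, 0, 255]]])

```text
time: 41.67
position: [0.4365, -0.2996, 0.2581]
orientation: [[-0.239, 0.971, 0.001], [0.971, 0.239, -0.0], [-0.001, 0.001, -1.0]]
wrist_force: [1.5, -0.0, -0.1]
opening: -0.0001
```

Run:
```python
from h import *
for n in('side','top'):
  f=manip.grab_frame(n); cv2.imwrite(f'pics/{n}19.png',f[:,:,::-1])
zoom('pics/side19.png','pics/s19z.png',240,150,400,300,4)
```

```text
(no output)
```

View pics/s19z.png

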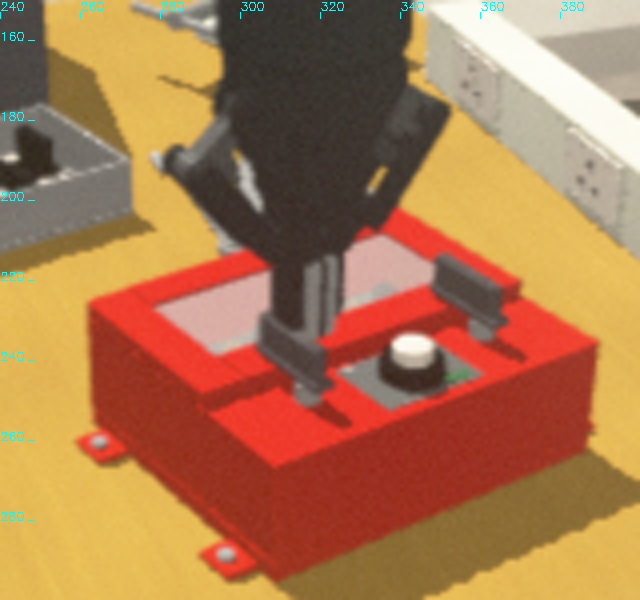

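View pics/top19.png

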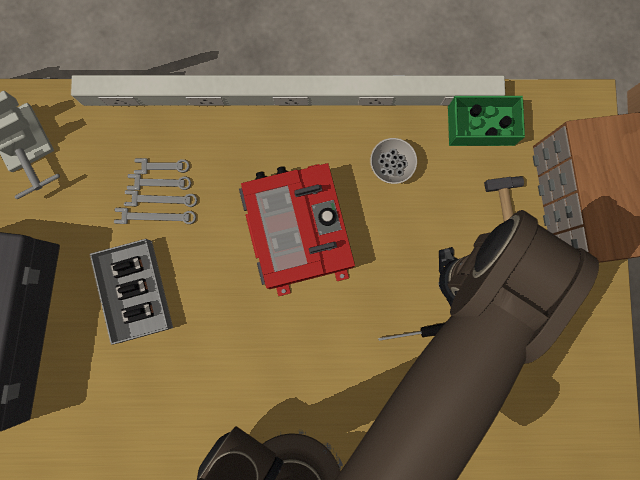

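Run:
```python
from h import *
from go import B
zoom('pics/top19.png','pics/t19z.png',230,155,370,300,4)
for x in(-65,65): print(proj('top',np.array([B((x,-102,118)),B((x,-46,118))])).round(1).tolist())
print(proj('side',B((0,-103,102))))
```

```text
[[334.7, 243.0], [309.3, 249.5]]
[[319.7, 185.3], [294.6, 191.5]]
[[343.0164777  235.95233641]]
```

View pics/t19z.png

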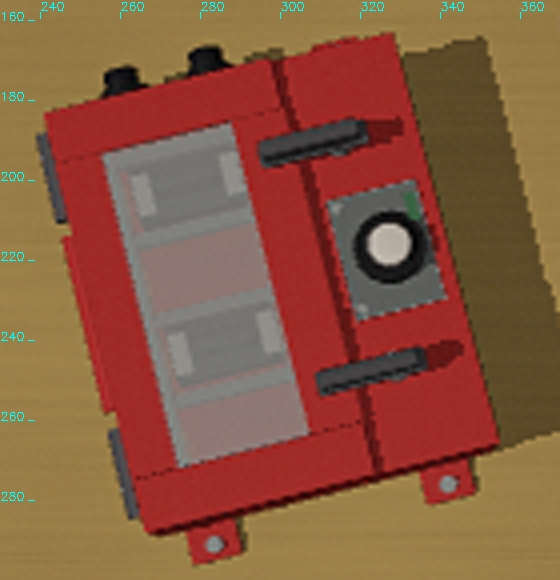

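Wings at (309,250)–(335,243) and (295,192)–(320,185) match the fully turned prediction, and the button top is back at (343,236). The two carriers show through the window. Handing in.

```bash
python3 -c "
from cell import manip
print(manip.close_job()); print(manip.read_state()['time'])"
```

```text
the job is handed in; nothing more can be done
None
the job is handed in; nothing more can be done
```

The fuse box is re-fused and closed, and the job was handed in after about 42 s of robot time.

**Done, in the order asked:**
- **Spent carriers:** all three (bays 0–2) were lifted out and stand in the scrap bin.
- **Fresh carriers:** the bench held two. One is in bay 1 and the other in bay 3. The second was knocked aside during the run, so I measured it again before grasping it.
- **Cover:** I swung it shut and pressed it; it lay at z 90 mm with 11 N and no further travel.
- **Turnbuttons:** both went round to their stops, at about 20 N each.
- **Test button:** it bottomed at 95.9 mm with 15 N, then sprang back.

**Last checks:**
- The final pictures show both wings across the cover edge, within about 1 px of the fully turned position.
- The button top is back at its "up" pixel, and both carriers show through the window.
- The wrenches, bowl and screwdriver look unmoved, and so does the part of the hammer that shows; the arm hides the rest of the hammer and part of the screwdriver.

**Less certain:**
- Bay 3's seating height was checked by triangulation (35 mm measured, 36 mm expected, good to about 3 mm) and by the contact force. In the side view, bay 1 was mostly hidden by a wing. I judged it from where the carrier was released and from its contacts and rib top in the pictures.
- No check failed.

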